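Strip a plating jig and put each part in its place

ROBOT

A 7-joint arm with a two-finger parallel gripper is mounted at the origin on a cart in front of the work surface, level with it; the furniture and walls round the work are solid. World frame = base frame: x ahead of the robot, y to its left, z up, the work surface at z = 0. Lengths are in m, angles in rad, forces in N, time in s.
With the tool pointing down it reaches from about 0.425 to 0.925 m from the base axis. Payload 6.8 kg.
Tool frame: the origin (TCP) lies between the finger pads; the fingertips stand 22 mm ahead of it and the grasp point (between the pads) lies 3 mm ahead of it; z points along the fingers, y is the direction in which the jaws open and shut (so a half turn about z gives the same grasp; the last joint's range is limited). The gripper opens to 85 mm and grips with 20 to 120 N. Pads are 22 mm wide; open, the fingers measure 114 mm over their backs; the gripper's body (76 mm by 85 mm) begins 54 mm behind the grasp point. The pads swing forward as they close: fully open they stand 13 mm farther back than shut.
Start: joints at [1.106, 0.477, 0.022, 1.555, -0.011, 1.109, -0.083], TCP at [0.236, -0.633, 0.216] pointing down, gripper open.
Joint ranges: [-2.96, 2.96], [-0.34, 2.1], [-1.41, 1.46], [0.24, 2.44], [-1.37, 4.51], [0.17, 1.92], [-2.96, 2.96]. Speed limits (rad/s): [2.39, 2.39, 3.14, 3.14, 3.14, 3.14, 3.14].

INTERFACE

Orientations are given as a unit quaternion [x, y, z, w].
In Python, from station import arm gives the robot as it stands. The module is installed in compiled form; this text tells all that it offers.
- The arm moves only by the shell command python3 -m pendant 'ROWS' [FORCE]. ROWS is JSON, one flat list of numbers, 5 for each row, row after row: the shift along the tool's x, y, z in mm, then the turn about the tool's z in rad, then the closure, from -1 (fully open) to 1 (shut), so that 0 is half open. A call has 1 to 12 rows; each row is the pose to reach, as a shift and turn from the pose measured when the call began, along the tool's axes at that moment; what a row does not reach only later rows make up. A row lasts 1/10 s, in which the tool goes at most 50 mm and 8.59 degrees, less where a joint would pass 70% of its speed; a pose out of reach is approached as far as the arm can. A call with a gripper value outside its range is refused whole. The fingers move at their own pace and stop on an object; FORCE is the grip in N (left out, the last holds). Time passes only in rows, so rows that repeat a pose let the fingers close. It gives the time, the measured TCP pose, the force and the opening at its end, in the units of the state.
- arm.read_state(): the state, without advancing time (a new reading comes with each control period).
- arm.camera(name): name is "scene" or "top"; returns a dict with "image" (384x512x3 uint8, red, green, blue), "depth" (384x512 float32, m along the optical axis (not along the pixel's ray), 0 where there is no reading), "fx", "fy", "cx", "cy" (pixels), "k1" (the pictures are not rectified: a ray, as slopes to the right and down, at radius r is drawn at 1 + k1 r^2 times it, then the intrinsics apply), "xyz" and "orientation" of the camera in the world. Camera axes: x right, y down, z forward; pixel columns grow to the right and rows downward; lengths in m; the calibration is good to about 2 mm. A picture is of the moment at which its call begins.
- arm.finish_job(): hands the job in, once; it reports no verdict.
The state is a dict: "t": time; "qpos": joint angles; "dq": joint speeds; "effort": joint torques, N m; "tool_pos": TCP position; "tool_rot": TCP orientation; "contact_force": force on the tool from outside, world axes, zero at the start; "ft_torque": the same for the moment, N m; "gripper_width": opening from 0.0 (shut) to 1.0 (fully open).
Only numpy, scipy, OpenCV 4.12 (cv2) and the standard library are available. Lean on these libraries where they do the work, as an engineer would, in place of code of your own. Each camera call takes 0.05 s, during which the arm holds its last target.

TASK

The copper bus-bar link has been plated in its masking jig. Take the stack on the jig base apart and put each part, upright as it is now and set down rather than dropped, in its own place: the brass contact weight on the wooden ring with its stub in the hole, the black upper mask flat over the drain post, the copper link lengthwise in both notches of the steel cradle, and the grey lower mask flat on the ribs between the corner pieces of the white tray. Do not tip any part over, and leave the teal-lidded tin where it lies.

Things in the scene. Friction and masses are not known exactly. Their poses are not given: they have to be found in the camera images.
- contact_weight: Contact weight, top of the stack, 0.36 kg: brass disc 48 mm across, 20 high; on its top a black round knob 24 mm across, 18 high; under its middle a contact stub 14 mm across, 8 long, in the upper mask's hole. Origin: centre of the disc's flat underside, where the stub begins; z up. Round: yaw does not matter.
- upper_mask: Upper mask, second, 0.07 kg: black plastic cap 76 (x) by 54 (y) by 18 mm high: an 8 mm top plate on two skirts 10 high, 10.5 thick along the long sides; a 28 mm round hole through its middle. Origin: centre of its underside (skirts' lower edges); z up. It straddles the link, top plate resting on it, skirts 4 mm clear of the lower mask.
- link: Bus-bar link, third, 0.40 kg: flat copper bar 130 (x) by 28 (y) by 14 mm thick, bright plated ends with 11 mm bolt holes, which stick out from under the upper mask. Origin: centre of its underside; z up. It lies loosely between the lower mask's corner stops; with the upper mask off, the middle 84 mm of its long sides is free for fingers down to the bed.
- lower_mask: Lower mask, lowest loose part, 0.13 kg: grey plastic bed 110 (x) by 58 (y) by 14 mm thick, a stop 10 mm high on each corner. Origin: centre of its underside; z up. Two 12 mm holes sit loosely on two upright dowels of the jig base (8 mm thick, 8 long); it lifts straight off.
- jig_base: Jig base, fixed: white foot plate 138 (x) by 84 (y) by 6 mm with a pedestal 92 by 36, its top 30 mm above the bench. Origin: centre of its underside. The stack stands centred on it along the same x; origins above this one: lower mask 30, link 44, upper mask 48, weight 66 mm. The lower mask overhangs the pedestal 11 mm on each long side: fingers can reach below its edge.
- weight_rest: Weight rest, fixed: round wooden ring 76 mm across, 22 high, with a 30 mm hole through its middle; the contact weight's place, standing on the ring's top with its stub in the hole. Origin: centre of its underside, on the bench.
- mask_post: Drain post, fixed: grey plastic block 92 (x) by 70 (y) by 10 mm high with one upright steel post 12 mm across in its middle, its top 38 mm above the bench; the upper mask's place, sitting flat on the block, right way up, the post through its hole. Origin: centre of its underside, on the bench; x along the longer side.
- link_cradle: Link cradle, fixed: steel plate 100 (x) by 64 (y) by 4 mm with two upright cheeks 5 mm thick, 42.5 mm either side of the middle along x; each has a notch 48 mm wide in y, floor 21 and horns 29 mm above the bench. The link's place, lying along x in both notches, ends sticking out. Nothing else between the cheeks. Origin: centre of its underside, on the bench.
- mask_tray: Mask tray, fixed: white plastic plate 146 (x) by 94 (y) by 5 mm with two drain ribs, tops 12 mm above the bench, and four L-shaped corner pieces 22 mm high; room between these 130 by 78 mm, a 94 mm gap for fingers in each long side. The lower mask's place, lying along x on the ribs. Origin: centre of its underside, on the bench.
- hinged_tin: Flat closed tin with a teal lid, 66 (x) by 96 (y) by 23 mm high, 0.25 kg, loose on the bench among the task's things; not part of the job, to be left alone. Origin: centre of its underside.

How it is judged:
At the end, for the whole second after the job is handed in: All at rest, upright, at seated height within 3 mm: weight within 11 mm of the ring's centre; upper mask within 12 mm of the post; link in both notches, within 20 mm along, 13 mm across; lower mask on the ribs within 17 mm of the tray's centre; link and lower mask within 0.25 rad of their places (z of contact_weight in the frame of weight_rest between 0.019 and 0.025 m and angle between each of contact_weight, upper_mask, link, lower_mask's own z axis and vertical below 0.1 rad and horizontal distance between contact_weight and weight_rest below 0.011 m and linear speed of each of contact_weight, upper_mask, link, lower_mask below 0.02 m/s and z of upper_mask in the frame of mask_post between 0.007 and 0.013 m and horizontal distance between upper_mask and mask_post below 0.012 m and z of link in the frame of link_cradle between 0.018 and 0.024 m and x of link in the frame of link_cradle between -0.02 and 0.02 m and y of link in the frame of link_cradle between -0.013 and 0.013 m and angle between the x axis of link and the x axis of link_cradle, either way round below 0.25 rad and z of lower_mask in the frame of mask_tray between 0.009 and 0.015 m and horizontal distance between lower_mask and mask_tray below 0.017 m and angle between the x axis of lower_mask and the x axis of mask_tray, either way round below 0.25 rad); the robot touches nothing.
It fails at once if a part of the stack is tipped more than 45 degrees (angle between any of contact_weight, upper_mask, link, lower_mask's own z axis and vertical above 0.785 rad).
It fails at once if a part of the stack is dropped: it moves faster than 0.6 m/s (a free fall of 18 mm) with no finger on it ((linear speed of contact_weight above 0.6 m/s and contact force between contact_weight and the fingers below 0.05 N) or (linear speed of upper_mask above 0.6 m/s and contact force between upper_mask and the fingers below 0.05 N) or (linear speed of link above 0.6 m/s and contact force between link and the fingers below 0.05 N) or (linear speed of lower_mask above 0.6 m/s and contact force between lower_mask and the fingers below 0.05 N)).
It fails at once if the tin is shoved more than 30 mm (distance of hinged_tin from where it was at the start of the episode above 0.03 m).
It also fails if it takes over 112 s, if anything falls off the work surface, if the arm or the gripper's body presses on something with over 40 N, if the wrist force passes 120 N, or if a joint passes its speed limit or range.

## Working session

There is one attempt and no reset: what is moved stays moved. The work goes in short steps, Python scripts to look and compute and a shell command to move; the robot and the scene stay as the last step left them, time stands still between calls to the robot, and variables do not carry over. Pictures are saved under pics/ and viewed, and the job is handed in when it is done.

```bash
mkdir -p pics; python3 - <<'E'
from station import arm
import cv2,numpy as np
s=arm.read_state();print(s)
for n in("scene","top"):
    c=arm.camera(n);cv2.imwrite(f"pics/{n}0.png",cv2.cvtColor(c["image"],cv2.COLOR_RGB2BGR))
    print({k:v for k,v in c.items() if k not in("image","depth")})
    np.savez(f"{n}0.npz",**{k:v for k,v in c.items()})
E
```

```text
{'t': 0.0, 'qpos': array([ 1.10590304,  0.47781138,  0.02234786,  1.55644369, -0.01147545,
        1.10930922, -0.0831069 ]), 'dq': array([ 5.93546884e-04, -2.93929697e-04, -2.15845555e-03,  7.10295337e-05,
        5.39720310e-04,  1.37975681e-04, -9.23836787e-04]), 'effort': array([ 1.79745521e-04, -5.96456695e+01,  1.60764646e+00, -2.81197786e+01,
        1.23492029e-02,  9.44642583e-03,  1.43597390e-05]), 'tool_pos': array([ 0.23551358, -0.63191865,  0.21462163]), 'tool_rot': array([ 9.84127415e-01,  1.77460928e-01, -2.43191634e-04, -8.88996052e-04]), 'contact_force': array([1.55653279, 0.03605933, 0.84105034]), 'ft_torque': array([-0.01251323,  0.02647507,  0.05749151]), 'gripper_width': 1.0006413334997712}
{'fx': 496.14206250447677, 'fy': 496.14206250447677, 'cx': 257.15633727877014, 'cy': 197.38047917260235, 'k1': 0.010067443971029018, 'xyz': array([-0.35663294,  0.45277404,  0.98927877]), 'orientation': array([-0.48918421,  0.77680703, -0.34093371,  0.20256812])}
{'fx': 364.79302479879203, 'fy': 364.79302479879203, 'cx': 254.7313086557595, 'cy': 189.58442216802985, 'k1': -0.03029510029280881, 'xyz': array([0.36429384, 0.00190353, 1.07094483]), 'orientation': array([ 0.71042939, -0.69912921,  0.06176742, -0.05189619])}
```

View pics/top0.png

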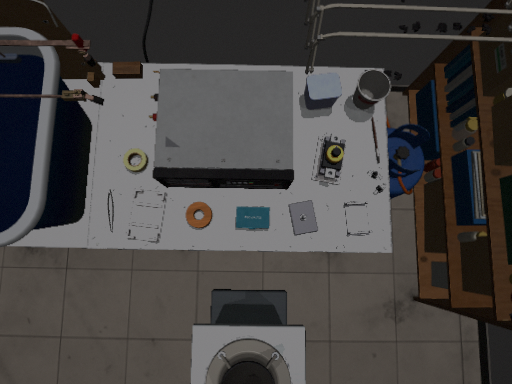

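View pics/scene0.png

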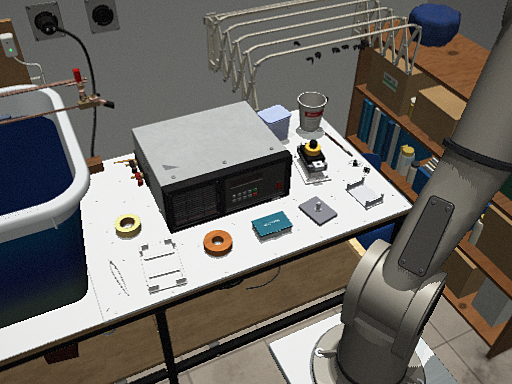

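Top view: stack at about (332,156), drain post (303,217), cradle (357,218), wooden ring (199,215), tray (146,215), tin (252,217). There is a tall box in the middle. Next I'll enlarge the picture and write helpers.

```bash
cat > h.py <<'E'
import numpy as np,cv2
from scipy.spatial.transform import Rotation as R
def load(n): return dict(np.load(n))
def ray(c,u,v):
    u=np.atleast_1d(u).astype(float);v=np.atleast_1d(v).astype(float)
    K=np.array([[c['fx'],0,c['cx']],[0,c['fy'],c['cy']],[0,0,1]],float)
    p=cv2.undistortPoints(np.stack([u,v],-1)[:,None],K,np.array([float(c['k1']),0,0,0]))[:,0]
    d=np.c_[p,np.ones(len(p))]
    return R.from_quat(c['orientation']).apply(d),p
def plane(c,u,v,z):
    d,_=ray(c,u,v);return c['xyz']+d*((z-c['xyz'][2])/d[:,2])[:,None]
def proj(c,P):
    q=R.from_quat(c['orientation']).inv().apply(np.atleast_2d(P)-c['xyz'])
    s=q[:,:2]/q[:,2:];r=(s**2).sum(1,keepdims=True);s=s*(1+c['k1']*r)
    return s*c['fx']+[c['cx'],c['cy']]
def cloud(c):
    v,u=np.mgrid[:384,:512];d,_=ray(c,u.ravel(),v.ravel())
    return (c['xyz']+d*c['depth'].ravel()[:,None]).reshape(384,512,3)
E
python3 - <<'E'
from h import *
t=load('top0.npz');s=load('scene0.npz')
def crop(c,x0,x1,y0,y1,f,n):
    im=cv2.cvtColor(c['image'],cv2.COLOR_RGB2BGR)[y0:y1,x0:x1]
    cv2.imwrite(n,cv2.resize(im,None,fx=f,fy=f,interpolation=cv2.INTER_CUBIC))
crop(t,280,400,125,245,5,'pics/t_r.png')
crop(t,100,280,185,250,4,'pics/t_l.png')
crop(s,240,400,120,240,5,'pics/s_r.png')
P=cloud(t)
for u,v in[(332,156),(335,152),(303,210),(357,218),(186,215),(252,217),(225,120),(146,230),(225,205),(390,155),(322,90),(371,90)]:print(u,v,P[v,u].round(3))
E
```

```text
332 156 [ 0.623 -0.225  0.086]
335 152 [ 0.629 -0.229  0.106]
303 210 [ 0.479 -0.154  0.01 ]
357 218 [ 0.458 -0.314  0.006]
186 215 [0.457 0.185 0.02 ]
252 217 [ 0.455 -0.005  0.018]
225 120 [0.695 0.071 0.159]
146 230 [0.413 0.303 0.002]
225 205 [ 0.491  0.075 -0.001]
390 155 [ 0.744 -0.559 -0.341]
322 90 [ 0.817 -0.199  0.09 ]
371 90 [ 0.854 -0.367  0.017]
```

View pics/t_r.png

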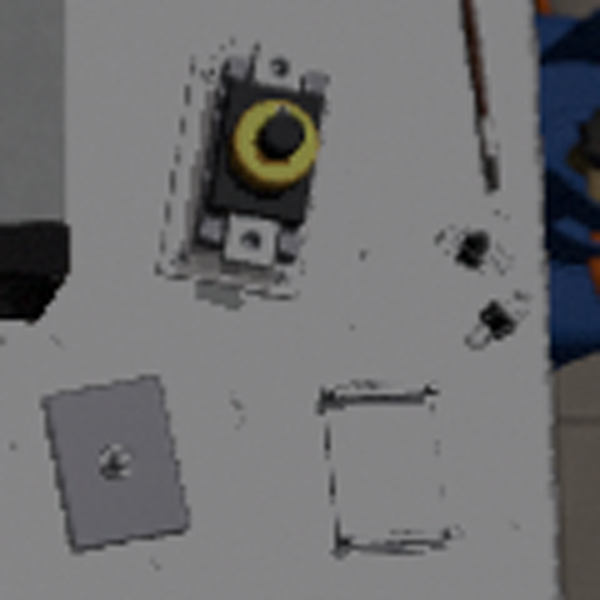

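View pics/t_l.png

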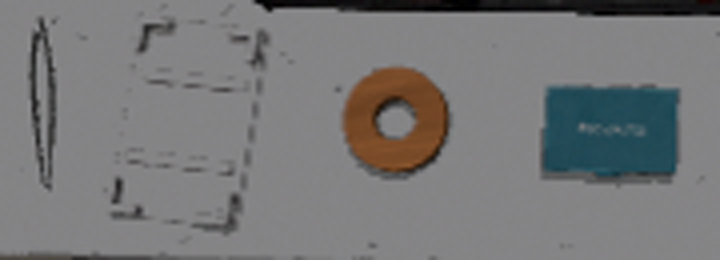

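View pics/s_r.png

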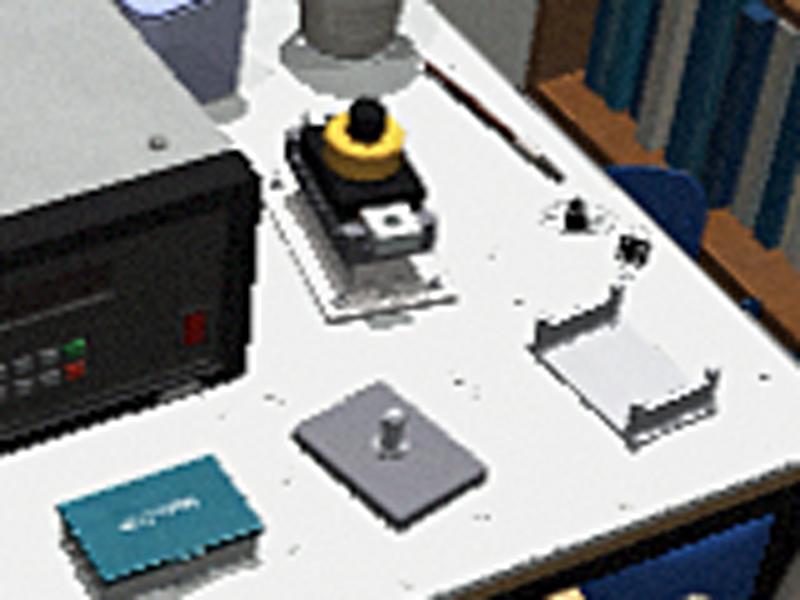

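Post block at crop (115,462) and cradle horns at about (325,400), (432,390), (340,545), (450,535), with its x axis close to world x. Stack yellow disc at (275,145). I'll measure all of these by colour and depth.

```bash
python3 - <<'E'
from h import *
t=load('top0.npz');s=load('scene0.npz')
def rect(P):
    (c,wh,a)=cv2.minAreaRect((P[:,:2]*1000).astype(np.float32));print('  rect c',np.round(c,1),'wh',np.round(wh,1),'ang',round(a,1),'n',len(P))
def mask(c,f,box):
    h=cv2.cvtColor(c['image'],cv2.COLOR_RGB2HSV).astype(int);m=f(h,c['image'].astype(int))
    b=np.zeros_like(m);x0,x1,y0,y1=box;b[y0:y1,x0:x1]=1;m=(m&b).astype(np.uint8)
    k,l,st,ce=cv2.connectedComponentsWithStats(m)
    i=1+np.argmax(st[1:,4]);return l==i
def pts(c,m,z):
    v,u=np.nonzero(m);return plane(c,u,v,z)
org=lambda h,i:(h[...,0]<20)&(h[...,1]>120)&(h[...,2]>70)
for n,c,b in(('top',t,(180,218,200,232)),('scene',s,(195,240,225,260))):
    m=mask(c,org,b);cs,_=cv2.findContours(m.astype(np.uint8),cv2.RETR_EXTERNAL,2)
    q=max(cs,key=len)[:,0];Q=plane(c,q[:,0],q[:,1],.022);print('ring',n);cc=cv2.minEnclosingCircle((Q[:,:2]*1000).astype(np.float32));print(cc)
    # hole
    m2=cv2.morphologyEx(m.astype(np.uint8),cv2.MORPH_OPEN,np.ones((1,1)))
    cs,h=cv2.findContours(m2,cv2.RETR_CCOMP,2)
    for q,hh in zip(cs,h[0]):
        if hh[3]>=0 and len(q)>10: q=q[:,0];Q=plane(c,q[:,0],q[:,1],.022)*1000;print(' hole',cv2.minEnclosingCircle(Q[:,:2].astype(np.float32)))
yel=lambda h,i:(h[...,0]>20)&(h[...,0]<35)&(h[...,1]>110)&(h[...,2]>60)
for n,c,b in(('top',t,(315,350,135,175)),('scene',s,(295,330,135,160))):
    m=mask(c,yel,b);q=np.argwhere(m)[:,::-1];Q=plane(c,q[:,0],q[:,1],.086)*1000;print('disc',n,cv2.minEnclosingCircle(Q[:,:2].astype(np.float32)),m.sum())
P=cloud(t)
for n,b,lo,hi in(('post blk',(285,322,195,242),.006,.016),('knob',(315,350,135,175),.098,.11),('disc top',(315,350,135,175),.08,.09),('mask/ linkends',(310,355,130,185),.05,.072),('linkends',(310,355,130,185),.052,.062),('cradle',(340,375,195,245),.018,.035),('tray',(125,170,185,245),.015,.03),('tray ribs',(125,170,185,245),.008,.015),('tin',(230,275,200,235),.014,.03),('stack>.015',(310,355,130,185),.02,.12)):
    x0,x1,y0,y1=b;q=P[y0:y1,x0:x1].reshape(-1,3);q=q[(q[:,2]>lo)&(q[:,2]<hi)]
    print(n,len(q))
    if len(q)>3: rect(q);print('   mean',q.mean(0).round(4))
E
```

```text
ring top
((459.69598388671875, 149.11927795410156), 37.01441192626953)
 hole ((459.90673828125, 149.1522216796875), 18.78455924987793)
ring scene
((449.18865966796875, 152.7761688232422), 44.10553741455078)
 hole ((455.82708740234375, 149.1847381591797), 18.086193084716797)
disc top ((631.9796752929688, -233.21006774902344), 23.998109817504883) 139
disc scene ((628.6802978515625, -232.52740478515625), 22.672924041748047) 57
post blk 678
  rect c [ 458.1 -153. ] wh [91.3 70. ] ang 11.5 n 678
   mean [ 0.4579 -0.1526  0.0093]
knob 61
  rect c [ 633.1 -233.9] wh [21.4 23.6] ang 45.1 n 61
   mean [ 0.6323 -0.2325  0.1029]
disc top 162
  rect c [ 632.8 -233.3] wh [46.2 46.5] ang 68.7 n 162
   mean [ 0.6306 -0.2312  0.0852]
mask/ linkends 523
  rect c [ 633.2 -233. ] wh [ 57. 131.] ang 80.2 n 523
   mean [ 0.6284 -0.2298  0.0604]
linkends 248
  rect c [ 633.2 -233.1] wh [ 57.  130.9] ang 80.4 n 248
   mean [ 0.6277 -0.2301  0.0565]
cradle 72
  rect c [ 458.6 -313.4] wh [89.9 64.5] ang 4.8 n 72
   mean [ 0.4572 -0.313   0.0225]
tray 144
  rect c [467.  295.5] wh [102.  163.2] ang 84.0 n 144
   mean [0.4638 0.3004 0.021 ]
tray ribs 176
  rect c [459.7 301.8] wh [ 84.8 135.3] ang 84.2 n 176
   mean [0.4582 0.3048 0.0109]
tin 713
  rect c [454.7  -4.7] wh [63.5 93. ] ang 0.4 n 713
   mean [ 0.4545 -0.0047  0.0223]
stack>.015 887
  rect c [ 633.2 -232.5] wh [ 57.6 131.1] ang 80.0 n 887
   mean [ 0.6276 -0.2284  0.0659]
```

Sizes agree with the given ones, except the tray, which is noisy. I'll refine the tray and the box extents.

```bash
python3 - <<'E'
from h import *
t=load('top0.npz');s=load('scene0.npz')
P=cloud(t);B=P[60:195,150:300].reshape(-1,3);b=B[(B[:,2]>.14)&(B[:,2]<.18)]
print('box top',b.min(0),b.max(0),cv2.minAreaRect((b[:,:2]*1000).astype(np.float32)))
for (n,c,bx) in(('top',t,(122,172,183,245)),('scene',s,(130,195,230,300))):
  P=cloud(c);x0,x1,y0,y1=bx;q=P[y0:y1,x0:x1]
  for lo,hi in((.016,.026),(.009,.0145),(.0035,.026)):
    m=((q[...,2]>lo)&(q[...,2]<hi)).astype(np.uint8)
    Q=q[m>0]; 
    # reject isolated
    from scipy.spatial import cKDTree
    k=cKDTree(Q[:,:2]);nn=np.array([len(a) for a in k.query_ball_point(Q[:,:2],.006)]);Q=Q[nn>=4]
    print(n,lo,hi,len(Q),[np.round(a,1) for a in cv2.minAreaRect((Q[:,:2]*1000).astype(np.float32))])
    if lo==.016:
      a=np.radians(-6);ex=np.array([np.cos(a),np.sin(a)]);ey=np.array([-ex[1],ex[0]])
      print(np.round(np.sort(Q[:,:2]@ex)[[0,3,-4,-1]],4),np.round(np.sort(Q[:,:2]@ey)[[0,3,-4,-1]],4))
im=cv2.cvtColor(t['image'],cv2.COLOR_RGB2BGR)[183:247,120:175];
im=cv2.convertScaleAbs(im,alpha=1.8)
cv2.imwrite('pics/tray.png',cv2.resize(im,None,fx=9,fy=9,interpolation=cv2.INTER_CUBIC))
E
```

```text
box top [ 0.53798006 -0.10727541  0.14142606] [0.83982026 0.25313053 0.1664147 ] ((689.0343017578125, 73.16832733154297), (301.493408203125, 360.3958740234375), 0.09988091886043549)
top 0.016 0.026 133 [array([465.8, 299.1]), array([ 94.7, 160.1]), np.float64(83.8)]
[0.352  0.3524 0.5089 0.5119] [0.2985 0.3017 0.3932 0.3937]
top 0.009 0.0145 126 [array([457.5, 304.4]), array([ 75.4, 117.3]), np.float64(83.9)]
top 0.0035 0.026 1080 [array([463.3, 300.1]), array([ 96.1, 165.3]), np.float64(83.8)]
scene 0.016 0.026 193 [array([481.5, 295.3]), array([117.4, 201.9]), np.float64(85.9)]
[0.3456 0.3476 0.546  0.5474] [0.2873 0.2921 0.4041 0.4059]
scene 0.009 0.0145 229 [array([483.2, 293.2]), array([127.4, 204.9]), np.float64(84.4)]
scene 0.0035 0.026 1472 [array([483.9, 289.5]), array([129.8, 211.3]), np.float64(86.2)]
```

View pics/tray.png

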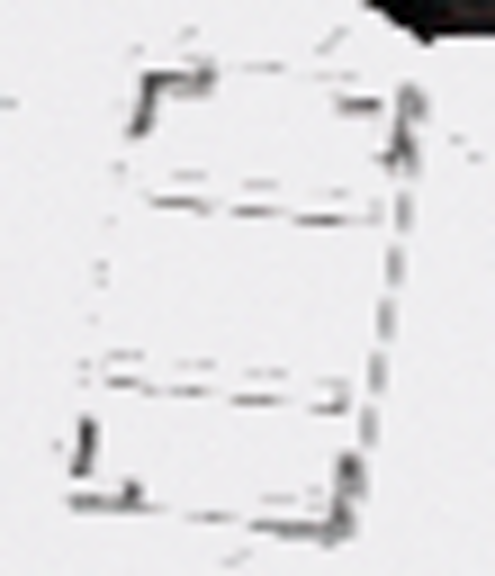

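The Ls are at crop corners about (140,70), (425,85), (70,505), (350,540), with ribs from (150,203) to (380,218) and (85,378) to (345,408). I'll check the tray centre from these, using the L corners and the ribs.

```bash
python3 - <<'E'
from h import *
t=load('top0.npz')
f=lambda L,z:plane(t,*(np.array(L,float).T/9+np.array([[120],[183]])-.5),z)*1000
a=f([(140,70),(425,82),(350,540),(70,505)],.013);print(a.round(1),a.mean(0), np.linalg.norm(np.roll(a,1,0)-a,axis=1))
b=f([(150,203),(380,218),(345,408),(85,380)],.010);print(b.round(1),b.mean(0))
# overlay predicted tray
c=np.array([.459,.301]);th=np.radians(-6.1);R2=np.array([[np.cos(th),-np.sin(th)],[np.sin(th),np.cos(th)]])
im=cv2.cvtColor(t['image'],cv2.COLOR_RGB2BGR);im=cv2.resize(im[183:247,120:175],None,fx=9,fy=9,interpolation=cv2.INTER_CUBIC);im=cv2.convertScaleAbs(im,alpha=1.8)
for (hx,hy,z,col) in((73,47,.005,(0,0,255)),(73,47,.022,(0,160,0)),(65,39,.022,(255,0,0))):
    q=np.array([[hx,hy],[hx,-hy],[-hx,-hy],[-hx,hy]])/1000@R2.T+c
    p=proj(t,np.c_[q,[z]*4]);p=((p-[120,183]+.5)*9).astype(int);cv2.polylines(im,[p],True,col,1)
cv2.imwrite('pics/tray2.png',im)
E
```

```text
[[528.  339.2  13. ]
 [525.7 246.1  13. ]
 [377.7 262.3  13. ]
 [387.2 352.4  13. ]] [454.64006022 300.01536787  13.        ] [141.47138492  93.13841268 148.86773841  90.54867433]
[[484.9 334.   10. ]
 [481.3 259.1  10. ]
 [419.7 267.   10. ]
 [427.2 351.2  10. ]] [453.26517026 302.82589642  10.        ]
```

View pics/tray2.png

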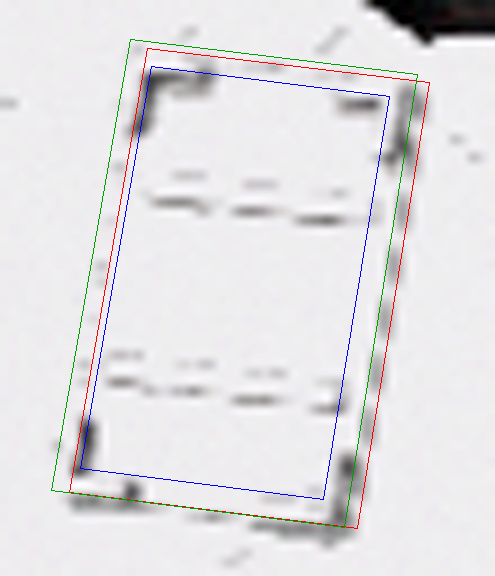

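Tray refined to about (0.457, 0.302), yaw −6.1°. A few millimetres' disagreement is well inside tolerance. Now moving above the stack.

```bash
cat >> h.py <<'E'
PL=dict(stack=(.6325,-.2335,-10),ring=(.4595,.149,0),post=(.458,-.153,11.5),cradle=(.4585,-.3134,4.8),tray=(.457,.302,-6.1))
def go(x,y,z,yawdeg):
    from station import arm
    s=arm.read_state();r=R.from_quat(s['tool_rot']);d=r.inv().apply(np.array([x,y,z])-s['tool_pos'])*1000
    X=r.apply([1,0,0]);yw=np.degrees(np.arctan2(X[1],X[0]));t=(yw-yawdeg+90)%180-90
    print('t',round(s['t'],2),'pos',s['tool_pos'].round(4),'yaw',round(yw,2),'tilt',r.apply([0,0,1]).round(3),'F',s['contact_force'].round(1),'w',round(s['gripper_width'],3),'q7',round(s['qpos'][6],2))
    print('shift mm',d.round(1),'turn rad',round(np.radians(t),3))
def snap(cam,name,x0=0,x1=512,y0=0,y1=384,f=1):
    from station import arm
    c=arm.camera(cam);np.savez(name+'.npz',**c)
    im=cv2.cvtColor(c['image'],cv2.COLOR_RGB2BGR)[y0:y1,x0:x1];im=cv2.convertScaleAbs(im,alpha=1.5 if cam=='top' else 1)
    cv2.imwrite('pics/'+name+'.png',cv2.resize(im,None,fx=f,fy=f,interpolation=cv2.INTER_CUBIC));return c
E
python3 -c "
from h import *
go(.6325,-.2335,.2,-10)"
```

```text
t 0.1 pos [ 0.2356 -0.632   0.2147] yaw 20.44 tilt [-0.001  0.002 -1.   ] F [-0.3 -0.7 -0.5] w 1.002 q7 -0.08
shift mm [ 511.1 -234.7   15. ] turn rad 0.531
```

```bash
python3 -m pendant '[42,-20,0,0.05,-1, 90,-43,0,0.1,-1, 138,-66,0,0.16,-1, 186,-89,0,0.22,-1, 234,-112,0,0.28,-1, 282,-135,0,0.34,-1, 330,-158,0,0.4,-1, 378,-181,0,0.46,-1, 426,-202,0,0.5,-1, 470,-218,0,0.53,-1, 500,-230,0,0.53,-1, 511,-235,5,0.53,-1]' 40; python3 -c "
from h import *
go(.6325,-.2335,.2,-10)"
```

```text
t: 1.3
tool_pos: [0.6367, -0.2263, 0.21]
tool_rot: [0.997, -0.082, 0.001, -0.002]
contact_force: [1.0, 1.2, -0.4]
gripper_width: 1.001
t 1.3 pos [ 0.6367 -0.2263  0.21  ] yaw -9.46 tilt [ 0.002  0.005 -1.   ] F [ 1.   1.2 -0.4] w 1.001 q7 -1.5
shift mm [-2.9  7.8  9.9] turn rad 0.009
```

```bash
python3 -m pendant '[-3,8,5,0.009,0.2, -3,8,10,0.009,0.2,-3,8,10,0.009,0.2,-3,8,10,0.009,0.2,-3,8,10,0.009,0.2,-3,8,10,0.009,0.2]' ; python3 -c "
from h import *
go(.6325,-.2335,.2,-10)
snap('scene','s1',260,380,80,190,6)
snap('top','t1',300,370,120,190,8)"
```

```text
t: 1.9
tool_pos: [0.6322, -0.2345, 0.2004]
tool_rot: [0.996, -0.088, 0.001, -0.002]
contact_force: [-1.1, 0.2, 0.1]
gripper_width: 0.4
t 1.9 pos [ 0.6322 -0.2345  0.2004] yaw -10.04 tilt [ 0.002  0.004 -1.   ] F [-1.1  0.2  0.1] w 0.4 q7 -1.49
shift mm [ 0.2 -1.   0.4] turn rad -0.001
```

View pics/s1.png

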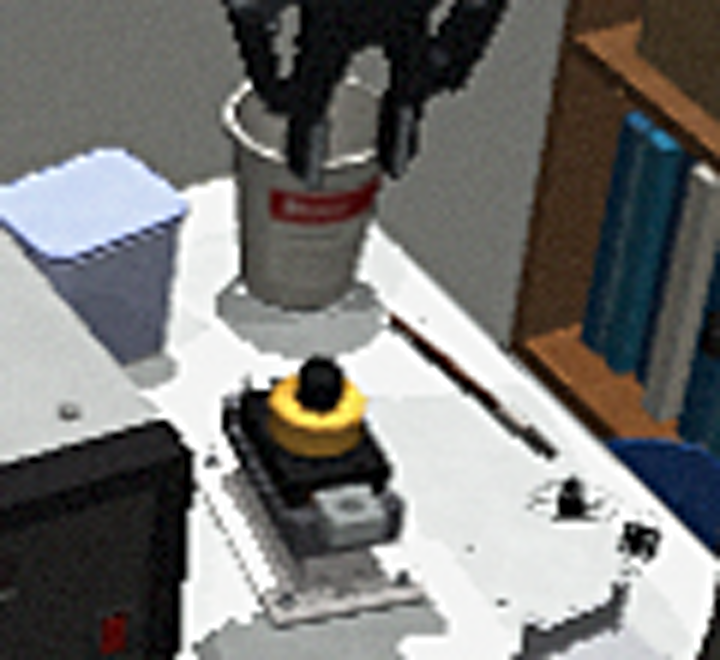

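The fingertips are at crop (305,182) and (392,175), well above the weight (knob at (320,378)). I'll use a ray through the known finger positions to get the tip height.

```bash
python3 - <<'E'
from h import *
s=load('s1.npz')
y=np.array([np.sin(np.radians(10)),np.cos(np.radians(10))])
tcp=np.array([.6322,-.2345])
for (u,v) in((305,182),(392,175)):
    d,_=ray(s,260+u/6-.5,80+v/6-.5);d=d[0]
    for sg in(1,-1):
        q=tcp+sg*.021*y
        k=np.dot(q-s['xyz'][:2],d[:2])/np.dot(d[:2],d[:2]);p=s['xyz']+k*d;print(sg,q.round(3),p.round(4))
E
```

```text
1 [ 0.636 -0.214] [ 0.6351 -0.215   0.215 ]
-1 [ 0.629 -0.255] [ 0.6492 -0.2245  0.2039]
1 [ 0.636 -0.214] [ 0.6118 -0.2471  0.224 ]
-1 [ 0.629 -0.255] [ 0.6266 -0.2579  0.2122]
```

```bash
python3 - <<'E'
from h import *
s=load('s1.npz')
f=lambda P:((proj(s,P)-[260,80]+.5)*6).round(0)
print(f([[.6325,-.2335,.104],[.636,-.214,.178],[.629,-.255,.178],[.6322,-.2345,.2004]]))
P=cloud(s)
for u in range(295,320,8):
  for v in (172,178,184): 
    a=int(u/6+260);b=int(v/6+80);print(u,v,P[b,a].round(3))
print(P[int(80+165/6),int(260+395/6)])
E
```

```text
[[319. 366.]
 [295. 247.]
 [376. 235.]
 [341. 202.]]
295 172 [ 0.631 -0.207  0.225]
295 178 [ 0.632 -0.208  0.222]
295 184 [ 0.793 -0.316  0.092]
303 172 [ 0.633 -0.212  0.223]
303 178 [ 0.628 -0.209  0.224]
303 184 [ 0.633 -0.212  0.216]
311 172 [ 0.625 -0.21   0.229]
311 178 [ 0.626 -0.211  0.224]
311 184 [ 0.625 -0.21   0.222]
319 172 [ 0.625 -0.216  0.227]
319 178 [ 0.62  -0.214  0.227]
319 184 [ 0.62  -0.214  0.223]
[ 0.6186017  -0.25189673  0.22410907]
```

View pics/t1.png

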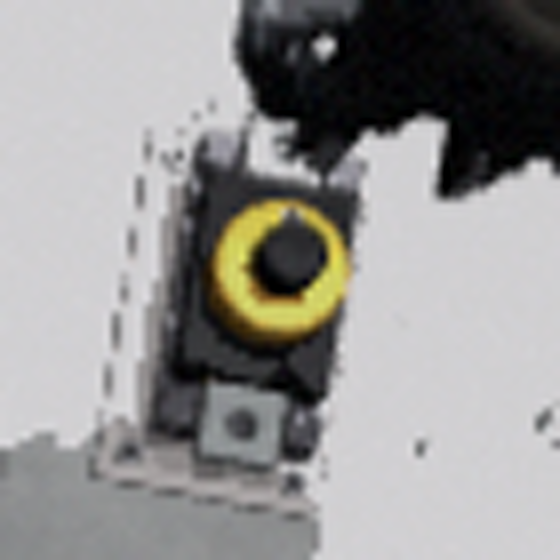

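The tips show at z≈0.215 with the TCP at 0.200, which disagrees with the stated 22 mm ahead. I'll re-read the state and look at the other view before going down.

```bash
python3 - <<'E'
from h import *
go(.6325,-.2335,.2,-10)
s=snap('scene','s2',230,420,0,190,4);t=snap('top','t2',270,430,40,200,4)
for c,n in((s,'s'),(t,'t')):
    P=cloud(c).reshape(-1,3);k=(P[:,2]>.12)&(P[:,2]<.30)&(abs(P[:,0]-.63)<.12)&(abs(P[:,1]+.24)<.12)
    Q=P[k];print(n,len(Q))
    for lo in np.arange(.12,.3,.01):
        q=Q[(Q[:,2]>=lo)&(Q[:,2]<lo+.01)]
        if len(q)>3:print(lo.round(2),len(q),q.min(0).round(3),q.max(0).round(3))
E
```

```text
t 2.0 pos [ 0.6323 -0.234   0.2003] yaw -10.01 tilt [ 0.002  0.005 -1.   ] F [0.3 0.6 1.1] w 0.4 q7 -1.49
shift mm [ 0.1 -0.5  0.3] turn rad -0.0
s 566
0.21 10 [ 0.615 -0.255  0.216] [ 0.639 -0.212  0.22 ]
0.22 37 [ 0.612 -0.266  0.221] [ 0.64  -0.204  0.23 ]
0.23 41 [ 0.612 -0.263  0.23 ] [ 0.641 -0.203  0.24 ]
0.24 41 [ 0.611 -0.263  0.24 ] [ 0.64  -0.202  0.25 ]
0.25 42 [ 0.612 -0.268  0.25 ] [ 0.633 -0.202  0.26 ]
0.26 80 [ 0.607 -0.286  0.261] [ 0.647 -0.186  0.27 ]
0.27 101 [ 0.606 -0.285  0.27 ] [ 0.649 -0.18   0.28 ]
0.28 107 [ 0.604 -0.286  0.28 ] [ 0.652 -0.177  0.29 ]
0.29 107 [ 0.603 -0.292  0.29 ] [ 0.65  -0.173  0.3  ]
t 259
0.21 4 [ 0.619 -0.252  0.217] [ 0.637 -0.25   0.22 ]
0.22 20 [ 0.618 -0.255  0.221] [ 0.637 -0.202  0.23 ]
0.23 26 [ 0.618 -0.262  0.23 ] [ 0.639 -0.203  0.24 ]
0.24 20 [ 0.618 -0.254  0.24 ] [ 0.632 -0.203  0.25 ]
0.25 15 [ 0.617 -0.268  0.252] [ 0.631 -0.201  0.26 ]
0.26 52 [ 0.612 -0.274  0.26 ] [ 0.648 -0.187  0.27 ]
0.27 54 [ 0.612 -0.276  0.27 ] [ 0.646 -0.182  0.279]
0.28 38 [ 0.611 -0.256  0.281] [ 0.637 -0.178  0.29 ]
0.29 30 [ 0.612 -0.255  0.29 ] [ 0.632 -0.173  0.299]
```

View pics/s2.png

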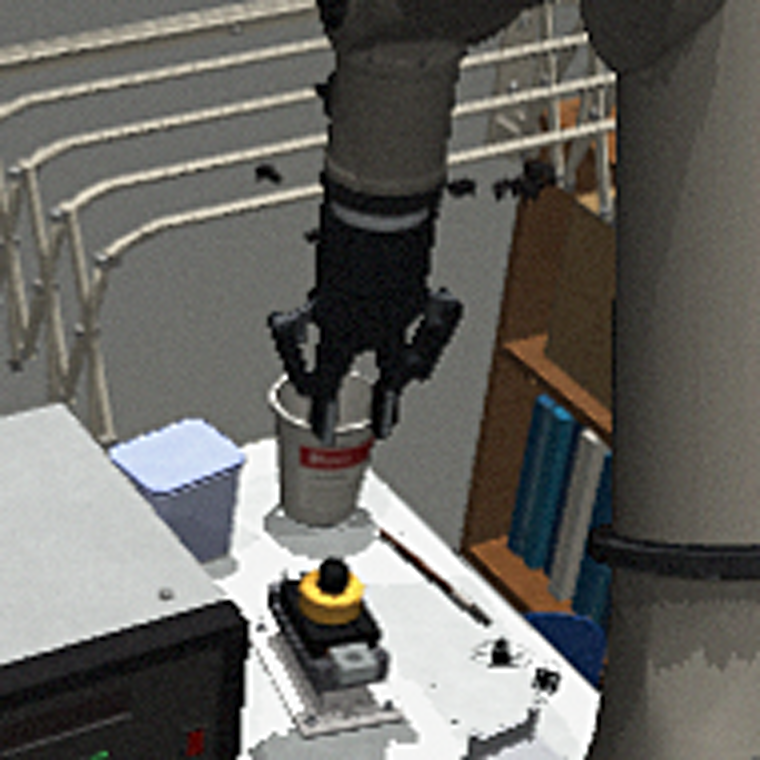

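View pics/t2.png

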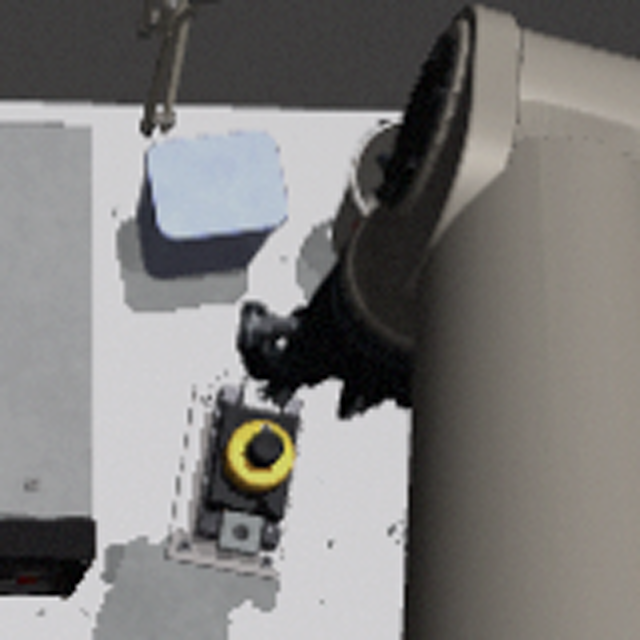

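Both cameras put the tips at z≈0.216 and centred at about x 0.627, y −0.234. So the tip height reads ~15 mm above the reported TCP rather than 17–22 below. I'll go down part-way and re-check whether the offset is constant.

```bash
python3 -m pendant '[0,0,15,0,0,0,0,35,0,0,0,0,50,0,0,0,0,50,0,0,0,0,50,0,0]' ; cat >> h.py <<'E'
def tips(c,x,y,zlo,zhi,r=.07):
    P=cloud(c).reshape(-1,3);Q=P[(P[:,2]>zlo)&(P[:,2]<zhi)&(np.hypot(P[:,0]-x,P[:,1]-y)<r)]
    for lo in np.arange(zlo,zhi,.005):
        q=Q[(Q[:,2]>=lo)&(Q[:,2]<lo+.005)]
        if len(q)>2:print(round(lo,3),len(q),q.min(0).round(3),q.max(0).round(3))
E
python3 - <<'E'
from h import *
go(.6325,-.2335,.15,-10)
s=snap('scene','s3',260,380,80,190,6);t=snap('top','t3',300,370,120,190,8)
tips(s,.63,-.234,.11,.23);print();tips(t,.63,-.234,.11,.21)
E
```

```text
t: 2.6
tool_pos: [0.6324, -0.2334, 0.1496]
tool_rot: [0.996, -0.087, 0.0, -0.003]
contact_force: [0.0, 0.5, 1.0]
gripper_width: 0.502
t 2.6 pos [ 0.6324 -0.2334  0.1496] yaw -9.98 tilt [ 0.001  0.005 -1.   ] F [0.  0.5 1. ] w 0.502 q7 -1.5
shift mm [ 0.1  0.  -0.4] turn rad 0.0
0.165 6 [ 0.617 -0.261  0.168] [ 0.631 -0.206  0.17 ]
0.17 16 [ 0.615 -0.266  0.17 ] [ 0.644 -0.204  0.175]
0.175 16 [ 0.613 -0.268  0.175] [ 0.643 -0.2    0.18 ]
0.18 26 [ 0.613 -0.267  0.18 ] [ 0.636 -0.2    0.185]
0.185 16 [ 0.617 -0.267  0.185] [ 0.64  -0.199  0.19 ]
0.19 21 [ 0.612 -0.265  0.19 ] [ 0.638 -0.198  0.195]
0.195 17 [ 0.614 -0.268  0.196] [ 0.635 -0.201  0.199]
0.2 22 [ 0.612 -0.268  0.2  ] [ 0.635 -0.198  0.205]
0.205 15 [ 0.611 -0.276  0.205] [ 0.631 -0.199  0.21 ]
0.21 24 [ 0.608 -0.284  0.21 ] [ 0.632 -0.187  0.215]
0.215 60 [ 0.606 -0.285  0.215] [ 0.646 -0.179  0.22 ]
0.22 50 [ 0.605 -0.289  0.22 ] [ 0.648 -0.18   0.225]
0.225 38 [ 0.607 -0.288  0.225] [ 0.648 -0.177  0.23 ]

0.17 6 [ 0.619 -0.255  0.171] [ 0.631 -0.208  0.174]
0.175 9 [ 0.618 -0.266  0.176] [ 0.638 -0.199  0.179]
0.18 9 [ 0.619 -0.257  0.18 ] [ 0.633 -0.198  0.185]
0.185 6 [ 0.618 -0.258  0.185] [ 0.632 -0.202  0.19 ]
0.19 9 [ 0.62  -0.264  0.19 ] [ 0.636 -0.198  0.195]
0.195 7 [ 0.618 -0.258  0.195] [ 0.632 -0.2    0.198]
0.2 7 [ 0.617 -0.259  0.2  ] [ 0.633 -0.198  0.204]
0.205 4 [ 0.62  -0.271  0.205] [ 0.621 -0.253  0.21 ]
```

View pics/s3.png

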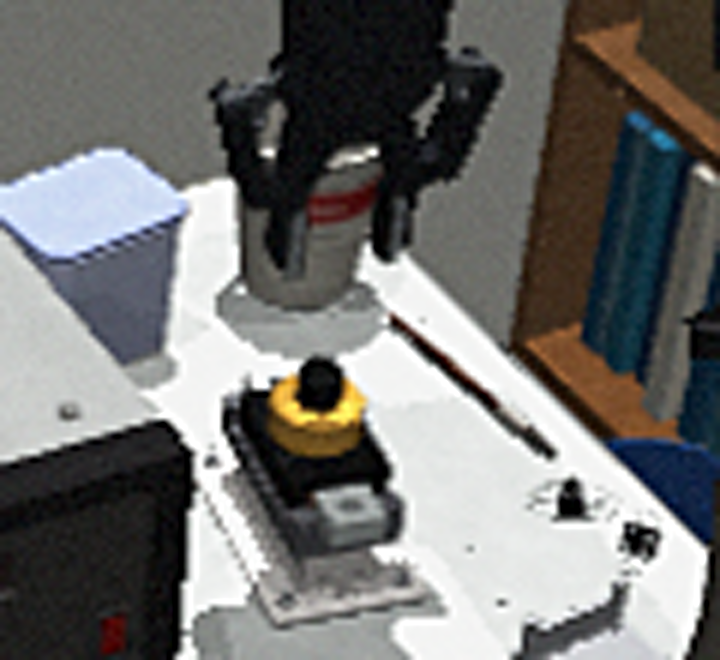

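View pics/t3.png

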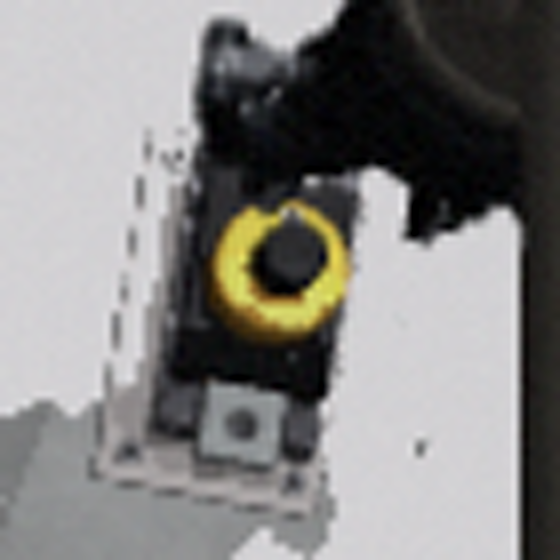

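Offset confirmed: tip z ≈ reported TCP z + 18 mm at half opening, about +14 at knob width. So I steer by vision. Descending in steps to the knob.

```bash
python3 -m pendant '[2,0,15,0,0,2,0,30,0,0,2,0,45,0,0,2,0,55,0,0,2,0,55,0,0]' ; python3 - <<'E'
from h import *
go(.6345,-.2335,.078,-10)
s=snap('scene','s4',270,360,100,190,7);t=snap('top','t4',300,370,120,190,8)
tips(s,.63,-.234,.105,.15)
E
```

```text
t: 3.2
tool_pos: [0.6337, -0.2333, 0.0932]
tool_rot: [0.996, -0.087, -0.001, -0.003]
contact_force: [-0.5, 0.1, -1.1]
gripper_width: 0.504
t 3.2 pos [ 0.6337 -0.2333  0.0932] yaw -9.98 tilt [-0.001  0.006 -1.   ] F [-0.5  0.1 -1.1] w 0.504 q7 -1.5
shift mm [ 0.8  0.2 15.2] turn rad 0.0
0.105 8 [ 0.62  -0.24   0.105] [ 0.635 -0.228  0.109]
0.11 10 [ 0.616 -0.259  0.112] [ 0.634 -0.205  0.115]
0.115 11 [ 0.615 -0.26   0.115] [ 0.632 -0.199  0.12 ]
0.12 22 [ 0.614 -0.265  0.121] [ 0.643 -0.199  0.125]
0.125 16 [ 0.615 -0.266  0.126] [ 0.641 -0.201  0.13 ]
0.13 17 [ 0.612 -0.267  0.13 ] [ 0.638 -0.201  0.135]
0.135 21 [ 0.616 -0.265  0.135] [ 0.642 -0.199  0.14 ]
0.14 15 [ 0.615 -0.267  0.14 ] [ 0.639 -0.2    0.145]
0.145 20 [ 0.612 -0.265  0.145] [ 0.633 -0.199  0.15 ]
```

View pics/s4.png

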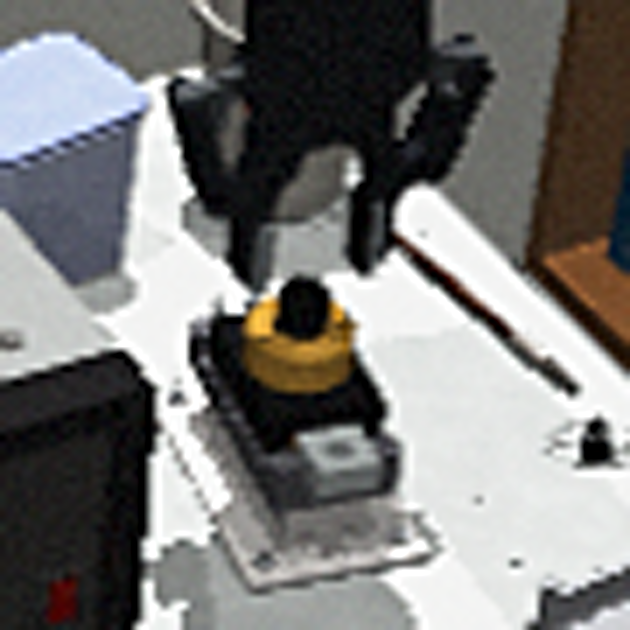

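View pics/t4.png

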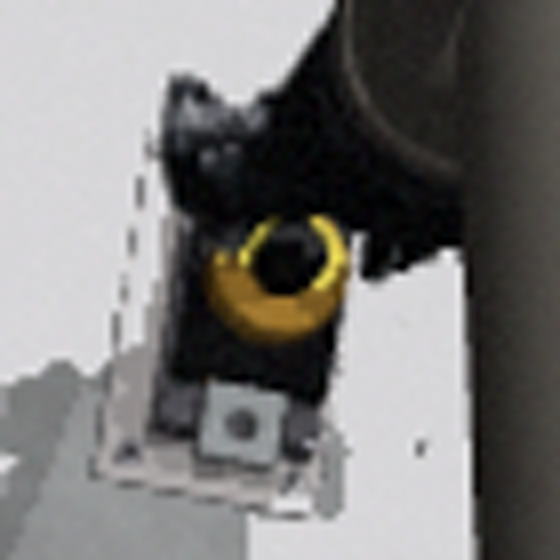

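The fingers straddle the knob: tips at (245,282) and (370,270), knob at (303,290). Lowering 19 mm more and gripping.

```bash
python3 -m pendant '[2,0,10,0,0,2,0,19,0,0,2,0,19,0,0,2,0,19,0,0.2,2,0,19,0,0.5,2,0,19,0,1,2,0,19,0,1,2,0,19,0,1,2,0,19,0,1]' 45; python3 - <<'E'
from h import *
go(.6345,-.2335,.073,-10)
s=snap('scene','s5',270,360,100,190,7)
E
```

```text
t: 4.2
tool_pos: [0.6374, -0.2344, 0.077]
tool_rot: [0.996, -0.087, 0.002, -0.002]
contact_force: [-0.9, -1.3, 2.5]
gripper_width: 0.256
t 4.2 pos [ 0.6374 -0.2344  0.077 ] yaw -9.99 tilt [ 0.003  0.004 -1.   ] F [-0.9 -1.3  2.5] w 0.256 q7 -1.5
shift mm [-3.  -0.3  4. ] turn rad 0.0
```

View pics/s5.png

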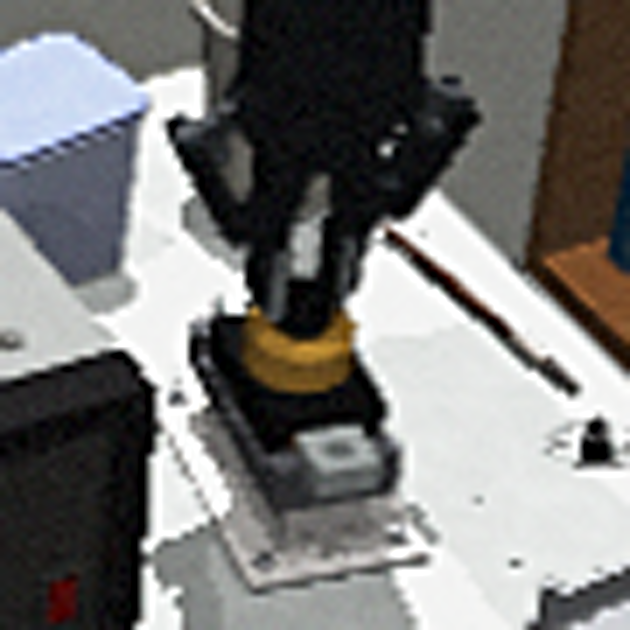

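The fingers hold the knob (opening ≈22 mm). Lifting gently.

```bash
python3 -m pendant '[0,0,-5,0,1,0,0,-12,0,1,0,0,-22,0,1,0,0,-40,0,1,0,0,-40,0,1]'; python3 - <<'E'
from h import *
go(.4595,.149,.137,0)
s=snap('scene','s6',270,360,80,170,7)
E
```

```text
t: 4.75
tool_pos: [0.6393, -0.235, 0.1201]
tool_rot: [0.996, -0.087, 0.004, -0.002]
contact_force: [1.2, 0.4, -3.0]
gripper_width: 0.254
t 4.75 pos [ 0.6393 -0.235   0.1201] yaw -10.0 tilt [ 0.008  0.003 -1.   ] F [ 1.2  0.4 -3. ] w 0.254 q7 -1.5
shift mm [-243.6 -347.1  -17.4] turn rad -0.174
```

View pics/s6.png

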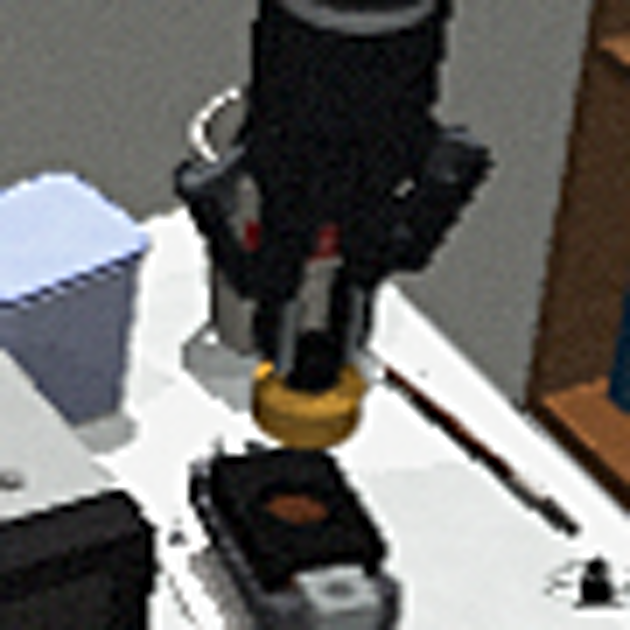

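Weight is held (picture: brass disc at (307,410), clear of the mask). Carrying it back toward the robot, then across in front of the box.

```bash
python3 -m pendant '[-10,2,-15,0,1,-28,5,-20,0,1,-53,9,-20,0,1,-80,14,-20,0,1,-107,19,-20,0,1,-134,23,-20,0,1,-157,27,-20,0,1,-172,30,-20,0,1,-177,31,-20,0,1,-177,31,-20,0,1]'; python3 - <<'E'
from h import *
go(.4595,.149,.135,-10)
E
```

```text
t: 5.8
tool_pos: [0.4582, -0.2347, 0.1372]
tool_rot: [0.996, -0.087, 0.003, -0.002]
contact_force: [0.2, 0.2, -3.7]
gripper_width: 0.25
t 5.8 pos [ 0.4582 -0.2347  0.1372] yaw -10.03 tilt [ 0.006  0.003 -1.   ] F [ 0.2  0.2 -3.7] w 0.25 q7 -1.4
shift mm [ -65.5 -378.1    3.5] turn rad -0.0
```

```bash
python3 -m pendant '[-3,-15,0,0,1,-8,-45,0,0,1,-14,-80,0,0,1,-21,-120,0,0,1,-28,-160,0,0,1,-35,-200,0,0,1,-42,-240,0,0,1,-49,-280,0,0,1,-56,-320,0,0,1,-62,-355,0,0,1,-65,-374,0,0,1,-66,-378,0,0,1]';python3 - <<'E'
from h import *
go(.4595,.149,.1,-10)
s=snap('scene','s7',160,290,150,270,6);t=snap('top','t7',160,240,170,250,7)
P=cloud(s);h=cv2.cvtColor(s['image'],cv2.COLOR_RGB2HSV)
m=(h[...,0]>20)&(h[...,0]<35)&(h[...,1]>110)&(h[...,2]>60);Q=P[m];Q=Q[(abs(Q[:,1]-.149)<.08)&(Q[:,2]>.04)]
print(len(Q),Q.min(0),Q.max(0))
E
```

```text
t: 7.0
tool_pos: [0.4597, 0.1535, 0.1388]
tool_rot: [0.996, -0.085, 0.003, -0.003]
contact_force: [0.7, 0.5, -3.1]
gripper_width: 0.253
t 7.0 pos [0.4597 0.1535 0.1388] yaw -9.72 tilt [ 0.007  0.006 -1.   ] F [ 0.7  0.5 -3.1] w 0.253 q7 -2.28
shift mm [ 0.3  4.8 38.7] turn rad 0.005
7 [0.43081963 0.13424838 0.13091822] [0.45431723 0.17012429 0.15243952]
```

View pics/s7.png

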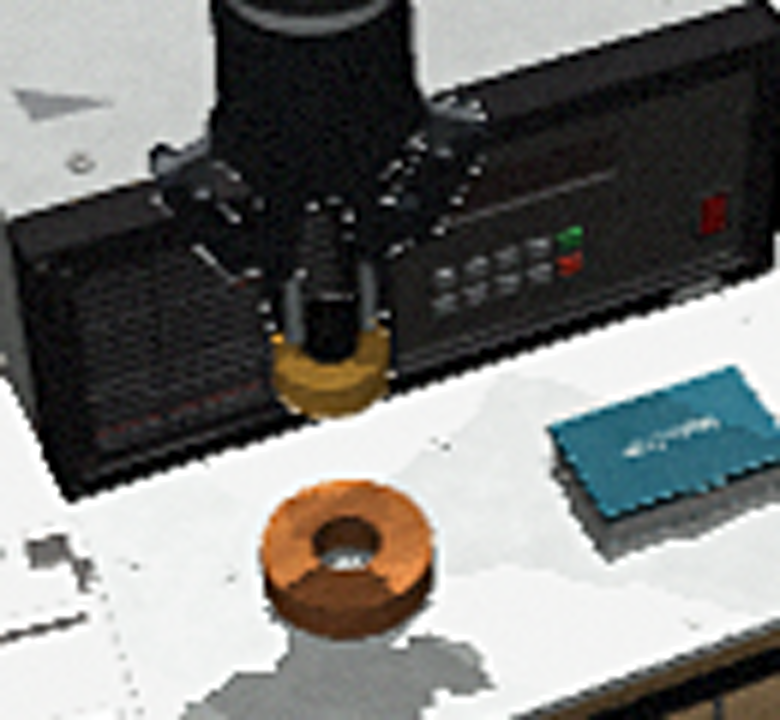

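View pics/t7.png

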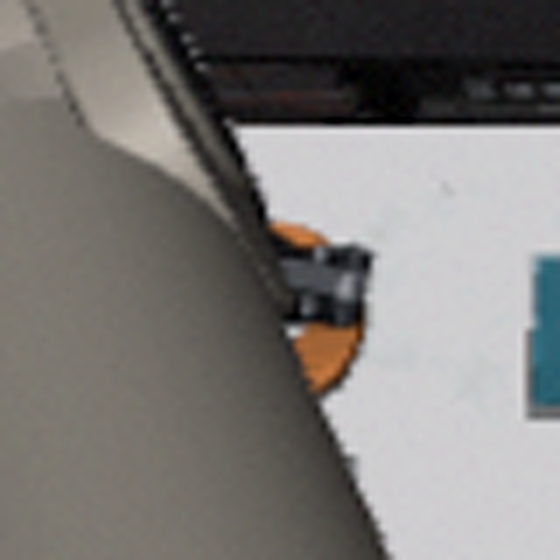

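```bash
python3 - <<'E'
from h import *
s=load('s7.npz')
f=lambda P:((proj(s,P)-[160,150]+.5)*6).round(0)
print(f([[.4597,.1535,.148],[.4597,.1535,.128],[.4595,.149,.022]]))
a=np.linspace(0,6.28,40)
for z in(.128,.148):
    q=f(np.c_[.4597+.024*np.cos(a),.1535+.024*np.sin(a),0*a+z]);print(z,q.min(0),q.max(0))
E
```

```text
[[325. 332.]
 [327. 367.]
 [347. 538.]]
0.128 [268. 327.] [385. 409.]
0.148 [265. 292.] [384. 374.]
```

The picture agrees with prediction within ~2 mm. Going down over the ring with a small correction, stopping short to look.

```bash
python3 -m pendant '[3,3,15,0,1,3,3,35,0,1,3,3,55,0,1,3,3,75,0,1,3,3,87,0,1,3,3,90,0,1,3,3,90,0,1]';python3 - <<'E'
from h import *
go(.462,.1505,.034,-10)
s=snap('scene','s8',180,270,180,270,7)
f=lambda P:((proj(s,P)-[180,180]+.5)*7).round(0)
a=np.linspace(0,6.28,40)
q=f(np.c_[.4595+.038*np.cos(a),.149+.038*np.sin(a),0*a+.022]);print(q.min(0),q.max(0))
E
```

```text
t: 7.8
tool_pos: [0.4626, 0.1465, 0.0484]
tool_rot: [0.996, -0.087, 0.003, -0.002]
contact_force: [0.3, 0.0, -3.5]
gripper_width: 0.247
t 7.8 pos [0.4626 0.1465 0.0484] yaw -9.96 tilt [ 0.006  0.003 -1.   ] F [ 0.3  0.  -3.5] w 0.247 q7 -2.33
shift mm [-1.3 -3.8 14.4] turn rad 0.001
[162. 343.] [366. 495.]
```

View pics/s8.png

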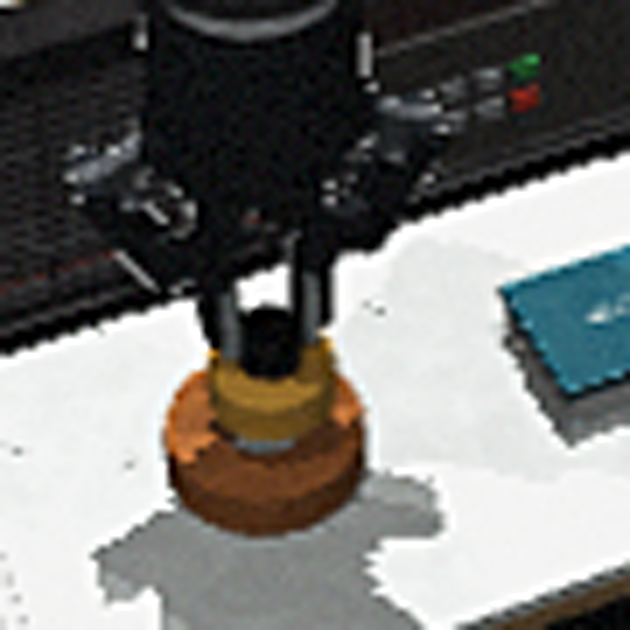

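The disc (x 212–333) is centred over the ring (165–367) to ~2 mm. Setting down.

```bash
python3 -m pendant '[-1,-3,5,0,1,-1,-3,10,0,1,-1,-3,13,0,1,-1,-3,15,0,1,-1,-3,15,0,1]';python3 - <<'E'
from h import *
go(.462,.1505,.033,-10)
s=snap('scene','s9',180,270,180,270,7)
E
```

```text
t: 8.35
tool_pos: [0.4623, 0.1499, 0.0336]
tool_rot: [0.996, -0.087, 0.003, -0.002]
contact_force: [-0.0, -0.6, -4.2]
gripper_width: 0.253
t 8.35 pos [0.4623 0.1499 0.0336] yaw -9.94 tilt [ 0.006  0.004 -1.   ] F [-0.  -0.6 -4.2] w 0.253 q7 -2.35
shift mm [-0.4 -0.5  0.6] turn rad 0.001
```

View pics/s9.png

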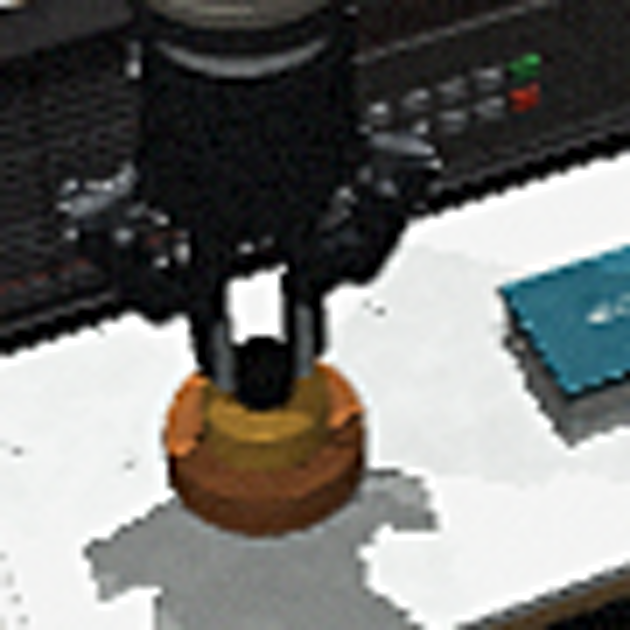

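```bash
python3 -m pendant '[0,0,2,0,1,0,0,3,0,1,0,0,3,0,1]';python3 - <<'E'
from h import *
go(.462,.1505,.033,-10)
E
```

```text
t: 8.7
tool_pos: [0.463, 0.1501, 0.0328]
tool_rot: [0.996, -0.087, 0.004, -0.002]
contact_force: [-6.0, -3.0, 22.1]
gripper_width: 0.256
t 8.7 pos [0.463  0.1501 0.0328] yaw -9.96 tilt [ 0.008  0.003 -1.   ] F [-6.  -3.  22.1] w 0.256 q7 -2.35
shift mm [-1.1 -0.3 -0.2] turn rad 0.001
```

Contact at the predicted height (F_z 22 N). Easing off and opening.

```bash
python3 -m pendant '[0,0,-1,0,1,0,0,-1,0,0.4,0,0,-1,0,0.2,0,0,-1,0,0,0,0,-1,0,0,0,0,-12,0,0,0,0,-30,0,0,0,0,-60,0,0,0,0,-100,0,0,0,0,-100,0,0]';python3 - <<'E'
from h import *
go(.6325,-.2335,.16,-10)
s=snap('scene','s10',180,270,180,270,7)
E
```

```text
t: 9.7
tool_pos: [0.4655, 0.1512, 0.138]
tool_rot: [0.996, -0.087, 0.008, -0.004]
contact_force: [0.7, 0.2, -0.1]
gripper_width: 0.497
t 9.7 pos [0.4655 0.1512 0.138 ] yaw -9.97 tilt [ 0.016  0.007 -1.   ] F [ 0.7  0.2 -0.1] w 0.497 q7 -2.28
shift mm [231.4 349.8 -21.8] turn rad 0.001
```

View pics/s10.png

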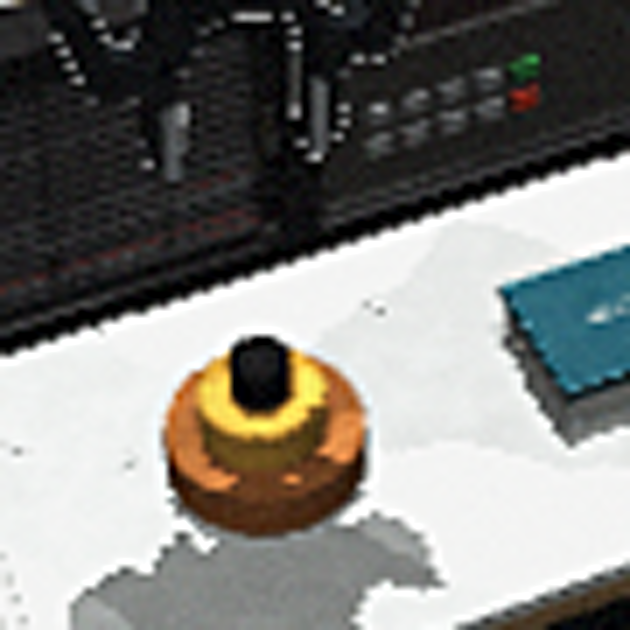

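Weight is seated on the ring: disc (198–328) within ring (165–367), upright. Returning to the stack.

```bash
python3 -m pendant '[5,30,-15,0,-1,13,75,-15,0,-1,21,120,-15,0,-1,30,168,-15,0,-1,38,216,-15,0,-1,46,262,-15,0,-1,54,308,-15,0,-1,61,345,-15,0,-1,66,370,-15,0,-1,67,379,-15,0,-1,67,379,-15,0,-1]';python3 - <<'E'
from h import *
go(.6325,-.2335,.15,-10)
t=snap('top','t10',160,240,170,250,7)
P=cloud(t)[195:235,180:220].reshape(-1,3)
for lo,hi in((.038,.048),(.055,.07),(.019,.027)):
    q=P[(P[:,2]>lo)&(P[:,2]<hi)];print(lo,len(q),q.mean(0).round(4),[np.round(a,1) for a in cv2.minEnclosingCircle((q[:,:2]*1000).astype(np.float32))])
E
```

```text
t: 10.85
tool_pos: [0.4637, -0.235, 0.1481]
tool_rot: [0.996, -0.088, 0.006, -0.003]
contact_force: [0.3, -0.9, 0.0]
gripper_width: 1.002
t 10.85 pos [ 0.4637 -0.235   0.1481] yaw -10.09 tilt [ 0.012  0.006 -1.   ] F [ 0.3 -0.9  0. ] w 1.002 q7 -1.4
shift mm [166.  -31.1   0.2] turn rad -0.002
0.038 160 [0.4589 0.1507 0.0412] [array([459.3, 151.8]), np.float64(23.9)]
0.055 58 [0.4589 0.1514 0.0587] [array([459.1, 151.4]), np.float64(11.6)]
0.019 265 [0.4598 0.1472 0.0216] [array([460.4, 150.7]), np.float64(37.8)]
```

Weight within ~3 mm of the ring centre at the right height. Measuring the upper mask now that it is uncovered.

```bash
python3 - <<'E'
from h import *
t=load('t10.npz');P=cloud(t);im=t['image'].astype(int)
cv2.imwrite('pics/t10b.png',cv2.resize(cv2.convertScaleAbs(cv2.cvtColor(t['image'],cv2.COLOR_RGB2BGR)[110:250,270:410],alpha=1.6),None,fx=4,fy=4,interpolation=cv2.INTER_CUBIC))
q=P[130:185,310:355].reshape(-1,3)
for lo,hi in((.061,.072),(.05,.072)):
    k=q[(q[:,2]>lo)&(q[:,2]<hi)];print(len(k),[np.round(a,1) for a in cv2.minAreaRect((k[:,:2]*1000).astype(np.float32))])
E
```

```text
436 [array([ 642.6, -235. ]), array([54.4, 95.6]), np.float64(80.0)]
767 [array([ 633.1, -232.8]), array([ 57.2, 131. ]), np.float64(80.1)]
```

View pics/t10b.png

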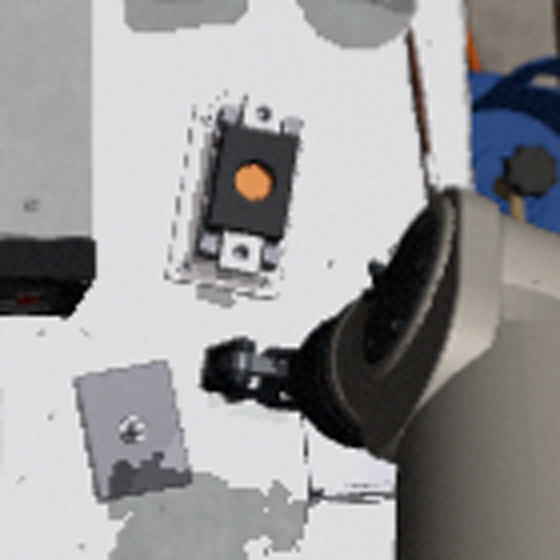

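```bash
python3 - <<'E'
from h import *
t=load('t10.npz');im=t['image'].astype(int)
m=np.zeros((384,512),np.uint8);m[132:172,318:348]=(im.max(2)<60)[132:172,318:348]
k,l,st,ce=cv2.connectedComponentsWithStats(m);i=1+np.argmax(st[1:,4]);v,u=np.nonzero(l==i);Q=plane(t,u,v,.066)*1000
print([np.round(a,1) for a in cv2.minAreaRect(Q[:,:2].astype(np.float32))])
h=cv2.cvtColor(t['image'],cv2.COLOR_RGB2HSV);m[:]=0;m[145:165,325:342]=((h[...,0]<18)&(h[...,1]>100))[145:165,325:342]
v,u=np.nonzero(m);Q=plane(t,u,v,.060)*1000;print(cv2.minEnclosingCircle(Q[:,:2].astype(np.float32)))
E
```

```text
[array([ 629. , -228.5]), array([ 60.4, 101.8]), np.float64(79.9)]
((632.8803100585938, -233.94424438476562), 14.35436725616455)
```

Hole centre (0.633, −0.234), consistent. Moving over it with the gripper open, then part-way down.

```bash
python3 -m pendant '[30,-5,0,0,-1,70,-12,5,0,-1,110,-19,15,0,-1,150,-26,30,0,-1,168,-29,50,0,-1,171,-30,70,0,-1,171,-30,85,0,-1,171,-30,85,0,-1]';python3 - <<'E'
from h import *
go(.637,-.235,.035,-10)
s=snap('scene','s11',265,365,100,190,7)
tips(s,.633,-.234,.07,.13,.08)
E
```

```text
t: 11.7
tool_pos: [0.6366, -0.2304, 0.0626]
tool_rot: [0.996, -0.086, 0.003, -0.005]
contact_force: [-0.9, -0.3, 0.0]
gripper_width: 1.001
t 11.7 pos [ 0.6366 -0.2304  0.0626] yaw -9.85 tilt [ 0.007  0.009 -1.   ] F [-0.9 -0.3  0. ] w 1.001 q7 -1.5
shift mm [ 1.   4.7 27.6] turn rad 0.003
0.09 3 [ 0.619 -0.275  0.092] [ 0.635 -0.182  0.095]
0.095 14 [ 0.613 -0.282  0.096] [ 0.638 -0.18   0.099]
0.1 15 [ 0.613 -0.284  0.101] [ 0.648 -0.175  0.105]
0.105 16 [ 0.612 -0.283  0.105] [ 0.65  -0.175  0.11 ]
0.11 25 [ 0.614 -0.288  0.11 ] [ 0.641 -0.173  0.115]
0.115 16 [ 0.611 -0.287  0.115] [ 0.649 -0.175  0.12 ]
0.12 25 [ 0.613 -0.283  0.12 ] [ 0.65  -0.173  0.125]
0.125 12 [ 0.615 -0.28   0.125] [ 0.637 -0.184  0.13 ]
```

View pics/s11.png

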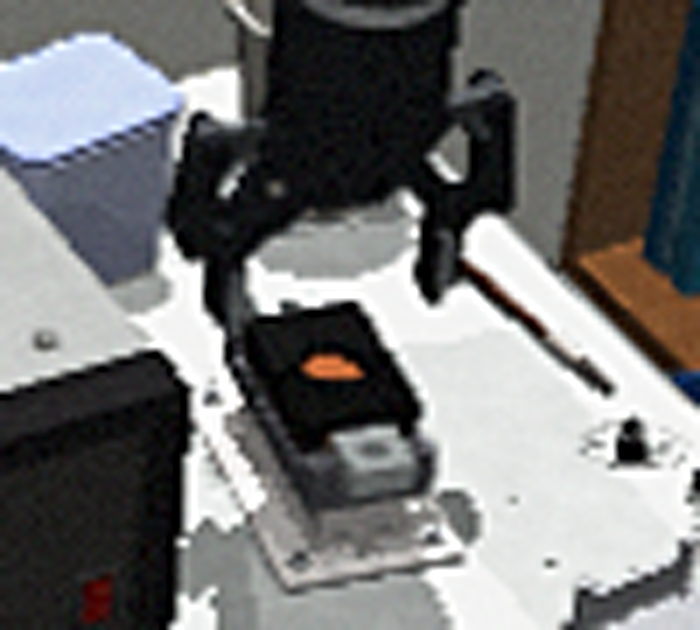

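Tips open are at z≈0.092 (TCP + 29), straddling the mask. Descending to TCP z≈0.030 and closing on the mask sides.

```bash
python3 -m pendant '[1,3,12,0,-1,1,3,24,0,-1,1,3,31,0,-1,1,3,32,0,-1,1,3,32,0,-0.6,1,3,32,0,-0.35,1,3,32,0,-0.1,1,3,32,0,0.1,1,3,32,0,0.1,1,3,32,0,0.1]' 25;python3 - <<'E'
from h import *
go(.637,-.235,.03,-10)
s=snap('scene','s12',265,365,100,190,7)
tips(s,.633,-.234,.035,.1,.08)
E
```

```text
t: 12.75
tool_pos: [0.6387, -0.2346, 0.033]
tool_rot: [0.996, -0.086, 0.005, -0.004]
contact_force: [-0.4, 0.9, 4.5]
gripper_width: 0.622
t 12.75 pos [ 0.6387 -0.2346  0.033 ] yaw -9.9 tilt [ 0.011  0.007 -1.   ] F [-0.4  0.9  4.5] w 0.622 q7 -1.49
shift mm [-1.7  0.7  3. ] turn rad 0.002
0.035 31 [ 0.567 -0.254  0.035] [ 0.679 -0.194  0.04 ]
0.04 33 [ 0.567 -0.255  0.04 ] [ 0.688 -0.196  0.045]
0.045 45 [ 0.561 -0.253  0.045] [ 0.687 -0.195  0.05 ]
0.05 61 [ 0.561 -0.263  0.05 ] [ 0.679 -0.197  0.055]
0.055 107 [ 0.562 -0.258  0.055] [ 0.683 -0.199  0.06 ]
0.06 131 [ 0.561 -0.274  0.06 ] [ 0.669 -0.197  0.065]
0.065 161 [ 0.588 -0.268  0.065] [ 0.667 -0.195  0.07 ]
0.07 17 [ 0.605 -0.276  0.07 ] [ 0.653 -0.196  0.074]
0.075 21 [ 0.616 -0.275  0.075] [ 0.645 -0.195  0.08 ]
0.08 17 [ 0.617 -0.271  0.08 ] [ 0.646 -0.195  0.085]
0.085 18 [ 0.616 -0.271  0.086] [ 0.639 -0.195  0.09 ]
0.09 13 [ 0.62  -0.285  0.091] [ 0.637 -0.196  0.095]
0.095 26 [ 0.614 -0.291  0.095] [ 0.65  -0.184  0.1  ]
```

View pics/s12.png

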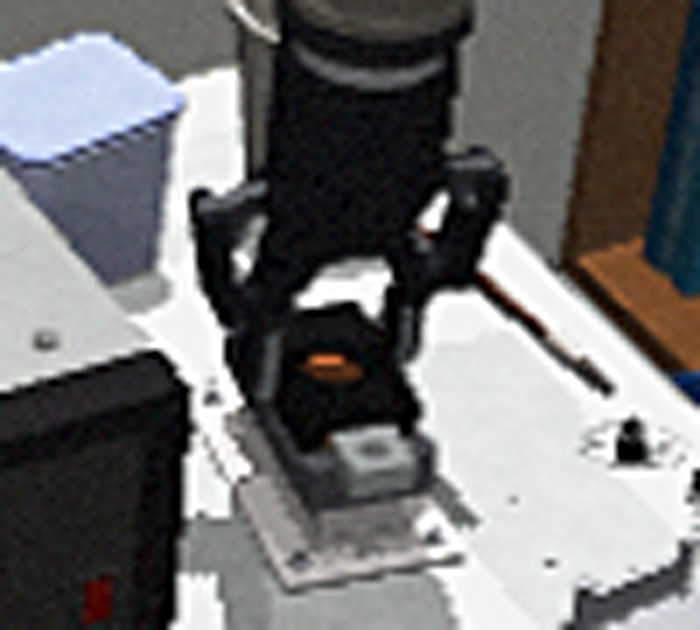

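Mask gripped at 53 mm. Lifting, then checking that only the mask comes.

```bash
python3 -m pendant '[0,0,-4,0,0.2,0,0,-10,0,0.2,0,0,-20,0,0.2,0,0,-35,0,0.2,0,0,-50,0,0.2,0,0,-62,0,0.2,0,0,-62,0,0.2]';python3 - <<'E'
from h import *
go(.462,-.153,.095,11.5)
s=snap('scene','s13',265,365,80,190,6)
E
```

```text
t: 13.5
tool_pos: [0.6397, -0.2356, 0.098]
tool_rot: [0.996, -0.086, 0.007, -0.004]
contact_force: [0.6, -0.2, -0.8]
gripper_width: 0.623
t 13.5 pos [ 0.6397 -0.2356  0.098 ] yaw -9.92 tilt [ 0.015  0.006 -1.   ] F [ 0.6 -0.2 -0.8] w 0.623 q7 -1.49
shift mm [-189.3  -50.8    0.8] turn rad -0.374
```

View pics/s13.png

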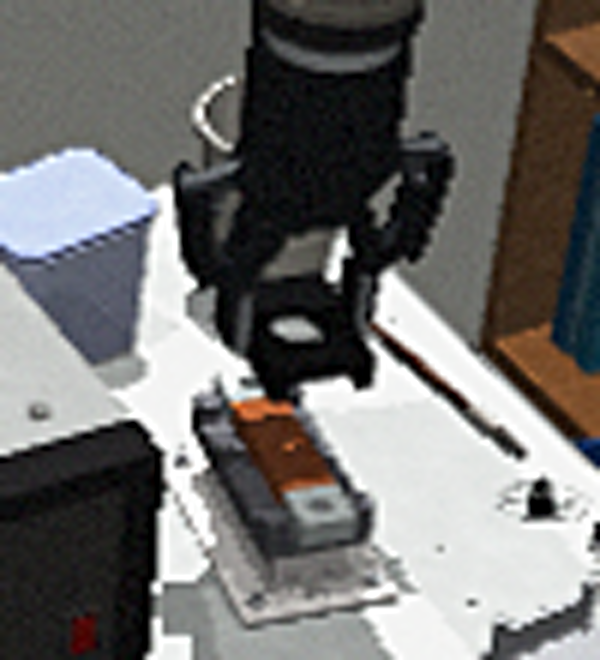

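Only the mask came up; the link remains on the bed. Carrying it to the drain post.

```bash
python3 -m pendant '[-15,2,0,0,0.2,-40,7,0,0,0.2,-65,11,0,0,0.2,-92,15,0,-0.04,0.2,-118,10,0,-0.1,0.2,-140,-5,0,-0.18,0.2,-160,-22,0,-0.26,0.2,-176,-38,0,-0.33,0.2,-186,-50,0,-0.374,0.2,-188,-52,0,-0.374,0.2,-188,-52,0,-0.374,0.2]';python3 - <<'E'
from h import *
go(.4634,-.152,.05,11.5)
s=snap('scene','s14',270,370,140,240,6)
E
```

```text
t: 14.65
tool_pos: [0.463, -0.1518, 0.0948]
tool_rot: [0.995, 0.1, 0.007, -0.002]
contact_force: [0.0, -0.1, -0.4]
gripper_width: 0.624
t 14.65 pos [ 0.463  -0.1518  0.0948] yaw 11.48 tilt [ 0.014  0.006 -1.   ] F [ 0.  -0.1 -0.4] w 0.624 q7 -1.24
shift mm [-0.3  0.4 44.8] turn rad -0.0
```

View pics/s14.png

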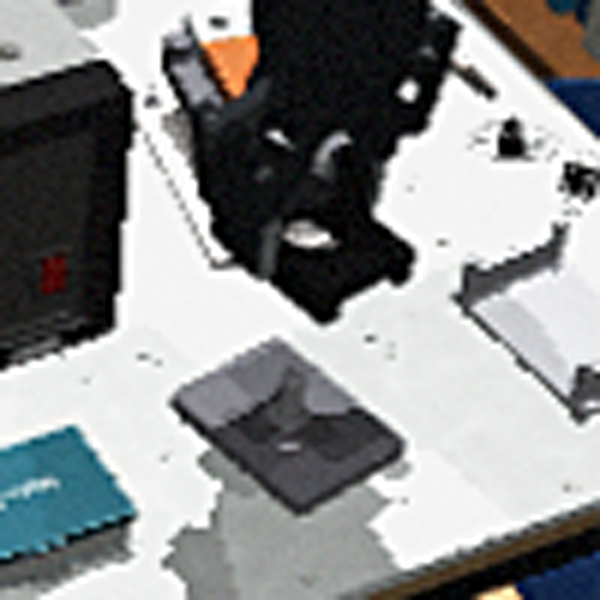

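Mask hole at crop ≈(315,234), post top at ≈(292,378). I'll cast both onto their heights to compare.

```bash
python3 - <<'E'
from h import *
s=load('s14.npz');a=load('scene0.npz')
g=lambda u,v,z:(plane(s,270+u/6-.5,140+v/6-.5,z)*1000).round(1)
print(g(311,235,.125),g(292,378,.038))
t=load('top0.npz');
# post top in top image: bright/dark blob near (303,217)
for z in(.038,):print(plane(t,280+115/5-.5,125+458/5-.5,z)*1000)
im=s['image'][140:240,270:370];print((im[35:44,46:60].max(2)))
E
```

```text
[[ 454.  -151.7  125. ]] [[ 453.  -151.8   38. ]]
[[ 458.07016298 -148.25126477   38.        ]]
[[ 15  22  22   0   0   0   2  13   1   4   0  13   0  16]
 [ 39   4  11  21  39  34   7   0  14  14  14  11  15  14]
 [ 65  21  81 132 158 133  57  14   0   6   6   6  15   0]
 [ 64  67 129 127 151 145 142 111  75   0   6   4  19  16]
 [ 37 111 200 168 209 206 210 254 255  35  11   0  19  13]
 [ 41   6  82 175 214 241 255 197 147 113  50   9  15  10]
 [ 25   0   0   0  36  67  46  36  48  47   1   9  11  14]
 [  8   5  10  13   0   4   9   0  10   7  15  14  26  14]
 [ 13  10  22  12  17  16  13  12  20  18  20  22  17  21]]
```

Aligned within ~1 mm. Lowering over the post.

```bash
python3 -m pendant '[0,0,12,0,0.2,0,0,30,0,0.2,0,0,48,0,0.2,0,0,66,0,0.2,0,0,80,0,0.2,0,0,90,0,0.2,0,0,95,0,0.2,0,0,95,0,0.2]';python3 - <<'E'
from h import *
go(.4634,-.152,-.005,11.5)
s=snap('scene','s15',270,370,140,240,6)
E
```

```text
t: 15.5
tool_pos: [0.4645, -0.1519, -0.0009]
tool_rot: [0.995, 0.099, 0.007, -0.002]
contact_force: [0.8, -0.4, -0.6]
gripper_width: 0.623
t 15.5 pos [ 0.4645 -0.1519 -0.0009] yaw 11.42 tilt [ 0.013  0.006 -1.   ] F [ 0.8 -0.4 -0.6] w 0.623 q7 -1.29
shift mm [-1.1 -0.1  4.1] turn rad -0.001
```

View pics/s15.png

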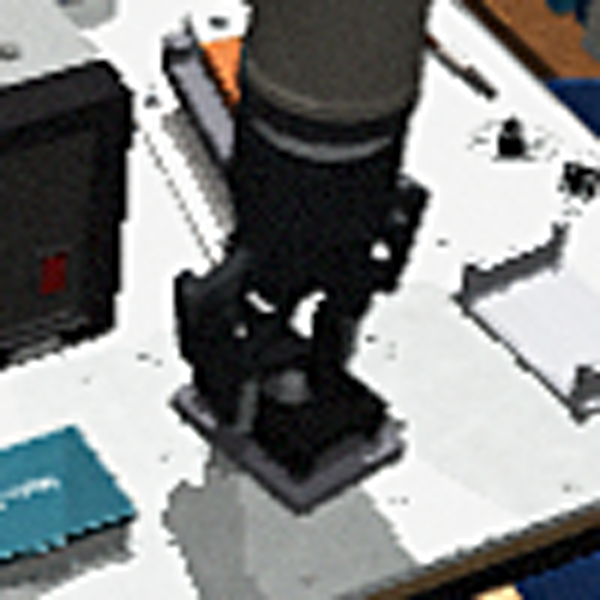

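The post shows through the hole at (292,385), with the mask nearly down. Feeling for contact.

```bash
python3 -m pendant '[0,0,2,0,0.2,0,0,4,0,0.2,0,0,5,0,0.2,0,0,6,0,0.2]';python3 - <<'E'
from h import *
go(.4634,-.152,-.005,11.5)
E
```

```text
t: 15.95
tool_pos: [0.4652, -0.1521, -0.0052]
tool_rot: [0.995, 0.099, 0.007, -0.002]
contact_force: [-5.7, 0.8, 26.3]
gripper_width: 0.628
t 15.95 pos [ 0.4652 -0.1521 -0.0052] yaw 11.41 tilt [ 0.014  0.006 -1.   ] F [-5.7  0.8 26.3] w 0.628 q7 -1.29
shift mm [-1.8 -0.4 -0.2] turn rad -0.002
```

```bash
python3 -m pendant '[0,0,-1,0,0.2,0,0,-1,0,-0.4,0,0,-1,0,-0.7,0,0,-1,0,-1,0,0,-1,0,-1,0,0,-12,0,-1,0,0,-40,0,-1,0,0,-80,0,-1,0,0,-125,0,-1,0,0,-140,0,-1,0,0,-140,0,-1]';python3 - <<'E'
from h import *
go(.637,-.234,.135,-10)
s=snap('scene','s16',270,370,110,240,5);t=snap('top','t16',270,410,110,250,5)
q=cloud(t)[190:245,280:325].reshape(-1,3)
for lo,hi in((.022,.033),(.034,.042),(.006,.014)):
    k=q[(q[:,2]>lo)&(q[:,2]<hi)]
    if len(k)>3:print(lo,len(k),k.mean(0).round(4),[np.round(a,1) for a in cv2.minAreaRect((k[:,:2]*1000).astype(np.float32))])
E
```

```text
t: 17.05
tool_pos: [0.4652, -0.1534, 0.1382]
tool_rot: [0.995, 0.099, 0.01, -0.001]
contact_force: [-0.3, -0.2, -1.3]
gripper_width: 1.004
t 17.05 pos [ 0.4652 -0.1534  0.1382] yaw 11.39 tilt [ 0.02   0.004 -1.   ] F [-0.3 -0.2 -1.3] w 1.004 q7 -1.23
shift mm [152.4 112.9   6.4] turn rad 0.373
0.022 197 [ 0.4396 -0.153   0.0267] [array([ 459.8, -151.1]), array([76. , 51.4]), np.float64(12.1)]
0.006 140 [ 0.4373 -0.1454  0.0091] [array([ 457.4, -149. ]), array([91.7, 60. ]), np.float64(11.1)]
```

View pics/t16.png

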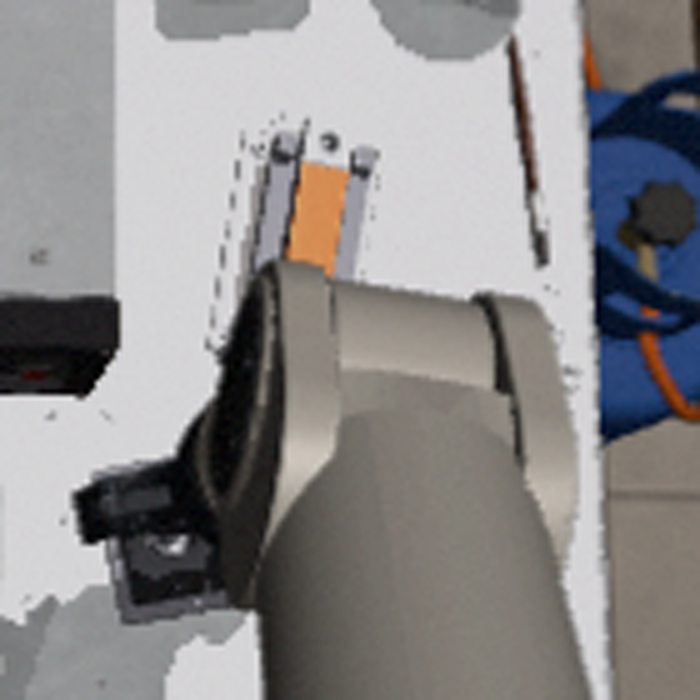

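View pics/s16.png

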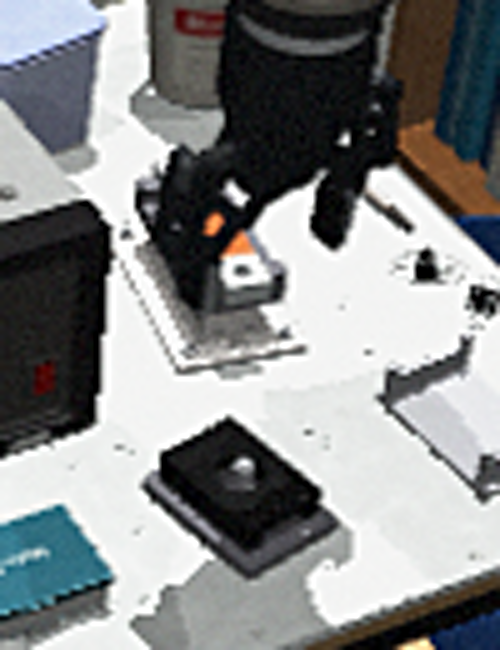

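Mask seated over the post (top at 0.027, centre within 2–3 mm). Next the link: turning and going back over the stack with a 60 mm opening.

```bash
python3 -m pendant '[4,30,0,0.05,-0.6,9,60,0,0.1,-0.4,14,85,0,0.16,-0.4,45,95,2,0.22,-0.4,85,103,4,0.28,-0.4,120,109,10,0.33,-0.4,145,112,25,0.373,-0.4,152,113,40,0.373,-0.4,152,113,51,0.373,-0.4,152,113,51,0.373,-0.4]';python3 - <<'E'
from h import *
go(.637,-.234,.034,-10)
s=snap('scene','s17',265,365,100,190,7)
tips(s,.633,-.234,.07,.14,.08)
E
```

```text
t: 18.15
tool_pos: [0.6317, -0.2331, 0.0827]
tool_rot: [0.996, -0.087, 0.004, -0.004]
contact_force: [-0.1, 0.3, 0.2]
gripper_width: 0.704
t 18.15 pos [ 0.6317 -0.2331  0.0827] yaw -9.96 tilt [ 0.008  0.007 -1.   ] F [-0.1  0.3  0.2] w 0.704 q7 -1.5
shift mm [ 5.1  0.4 48.8] turn rad 0.001
0.1 4 [ 0.613 -0.268  0.104] [ 0.632 -0.198  0.105]
0.105 10 [ 0.613 -0.273  0.105] [ 0.631 -0.198  0.109]
0.11 17 [ 0.612 -0.275  0.111] [ 0.638 -0.192  0.115]
0.115 16 [ 0.609 -0.275  0.115] [ 0.642 -0.19   0.12 ]
0.12 18 [ 0.611 -0.268  0.121] [ 0.642 -0.19   0.125]
0.125 20 [ 0.613 -0.275  0.126] [ 0.639 -0.191  0.13 ]
0.13 21 [ 0.607 -0.276  0.13 ] [ 0.639 -0.191  0.135]
0.135 20 [ 0.609 -0.274  0.135] [ 0.639 -0.191  0.14 ]
```

View pics/s17.png

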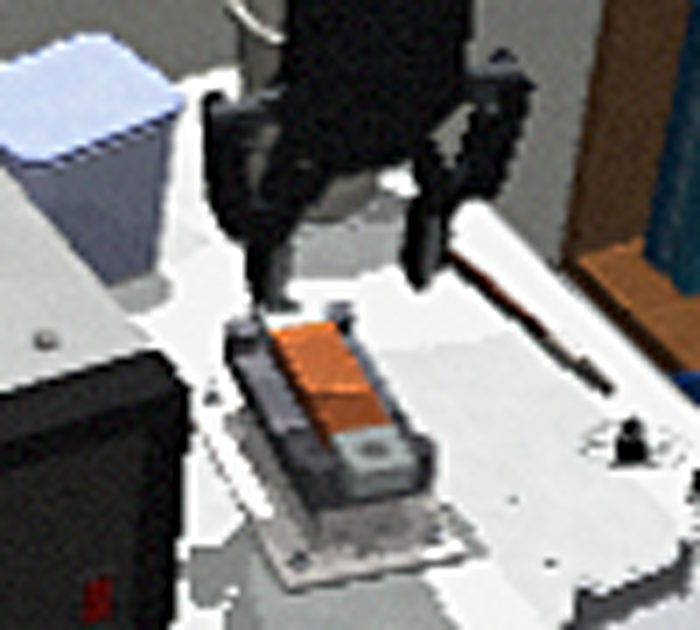

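Tips are clear at ≈0.104 and straddle the copper bar. Going down to TCP 0.034 and gripping.

```bash
python3 -m pendant '[2,0,14,0,-0.4,4,0,30,0,-0.4,4,0,42,0,-0.4,4,0,49,0,-0.4,4,0,49,0,-0.2,4,0,49,0,0,4,0,49,0,0.3,4,0,49,0,0.7,4,0,49,0,0.9,4,0,49,0,0.9,4,0,49,0,0.9]' 60;python3 - <<'E'
from h import *
go(.637,-.234,.034,-10)
s=snap('scene','s18',265,365,100,190,7)
E
```

```text
t: 19.3
tool_pos: [0.6375, -0.2344, 0.0364]
tool_rot: [0.996, -0.087, 0.006, -0.003]
contact_force: [-0.6, 1.0, 5.4]
gripper_width: 0.301
t 19.3 pos [ 0.6375 -0.2344  0.0364] yaw -10.0 tilt [ 0.012  0.006 -1.   ] F [-0.6  1.   5.4] w 0.301 q7 -1.5
shift mm [-0.5 -0.3  2.4] turn rad -0.0
```

View pics/s18.png

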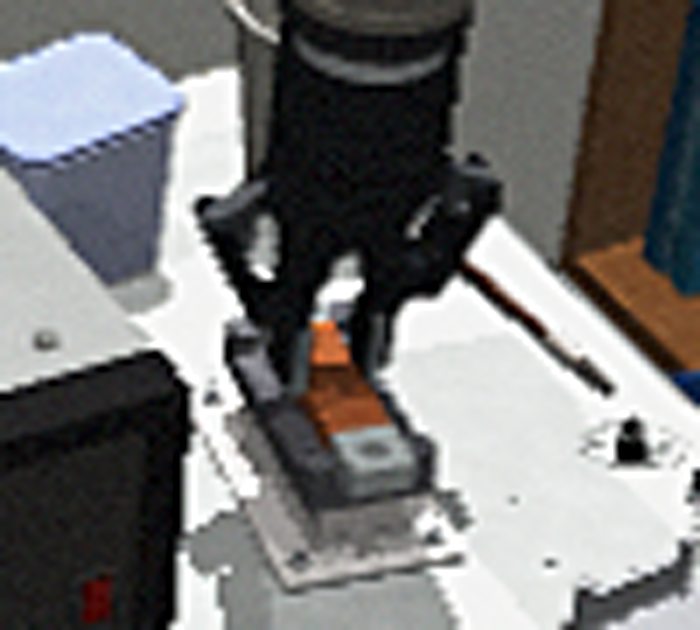

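Link gripped. Lifting with a check.

```bash
python3 -m pendant '[0,0,-4,0,0.9,0,0,-10,0,0.9,0,0,-20,0,0.9,0,0,-32,0,0.9,0,0,-46,0,0.9,0,0,-60,0,0.9,0,0,-60,0,0.9]';python3 - <<'E'
from h import *
a=np.radians(4.8)
go(.4585+.0055*np.cos(a),-.3134+.0055*np.sin(a),.095,4.8)
s=snap('scene','s19',265,365,80,190,6)
E
```

```text
t: 20.05
tool_pos: [0.6387, -0.2354, 0.0998]
tool_rot: [0.996, -0.087, 0.008, -0.003]
contact_force: [0.7, 0.2, -2.9]
gripper_width: 0.302
t 20.05 pos [ 0.6387 -0.2354  0.0998] yaw -10.02 tilt [ 0.017  0.004 -1.   ] F [ 0.7  0.2 -2.9] w 0.302 q7 -1.5
shift mm [-158.6  106.8    1.5] turn rad -0.259
```

View pics/s19.png

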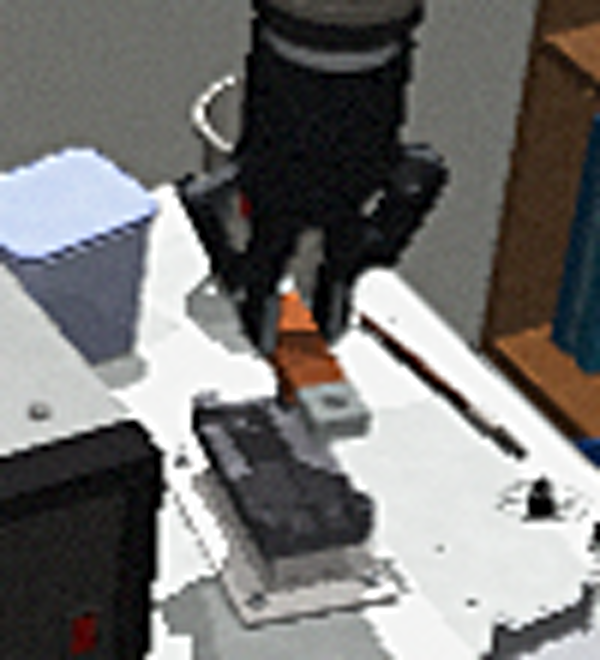

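The link is up level and the bed stayed. Carrying it to the cradle.

```bash
python3 -m pendant '[-8,5,0,-0.01,0.9,-25,17,0,-0.04,0.9,-47,32,0,-0.08,0.9,-70,47,0,-0.12,0.9,-93,63,0,-0.16,0.9,-116,78,0,-0.2,0.9,-138,93,1,-0.23,0.9,-152,102,1,-0.255,0.9,-158,106,1,-0.259,0.9,-159,107,1,-0.259,0.9,-159,107,1,-0.259,0.9]';python3 - <<'E'
from h import *
go(.464,-.3129,.05,4.8)
s=snap('scene','s20',300,420,120,240,6)
E
```

```text
t: 21.2
tool_pos: [0.4633, -0.3125, 0.0943]
tool_rot: [0.999, 0.042, 0.008, -0.002]
contact_force: [0.3, 0.9, -3.4]
gripper_width: 0.302
t 21.2 pos [ 0.4633 -0.3125  0.0943] yaw 4.84 tilt [ 0.015  0.005 -1.   ] F [ 0.3  0.9 -3.4] w 0.302 q7 -1.04
shift mm [-0.   0.6 44.3] turn rad 0.001
```

View pics/s20.png

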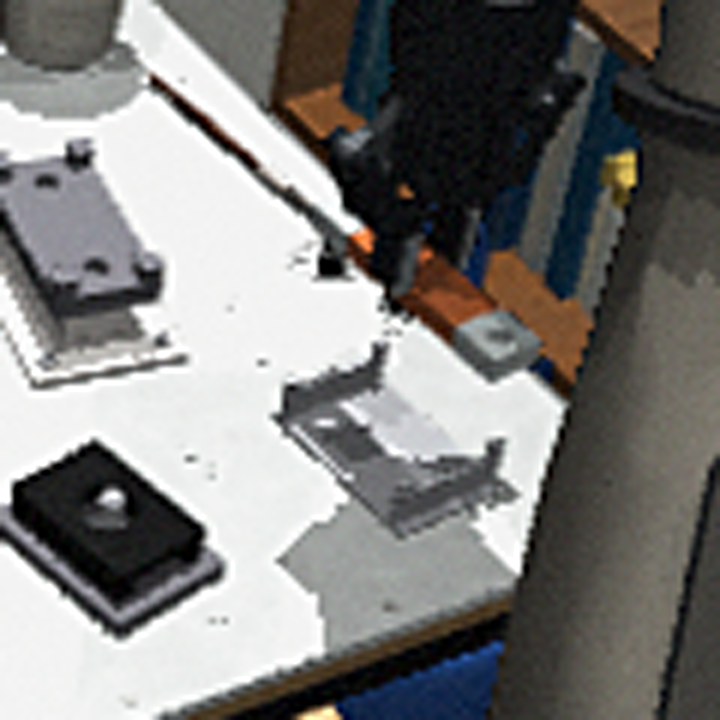

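```bash
python3 - <<'E'
from h import *
s=load('s20.npz');f=lambda P:((proj(s,P)-[300,120]+.5)*6).round(0)
a=np.radians(4.8);x=np.array([np.cos(a),np.sin(a)]);y=np.array([-x[1],x[0]]);c=np.array([.4585,-.3134])
for z in(.116,.102):
    print(z,f([[*(c-.065*x+k*.014*y),z] for k in(1,-1)]))
print('horns',f([[*(c+i*.0425*x+k*.030*y),.029] for i in(1,-1) for k in(1,-1)]))
E
```

```text
0.116 [[493. 358.]
 [540. 337.]]
0.102 [[487. 381.]
 [534. 361.]]
horns [[287. 376.]
 [382. 337.]
 [400. 480.]
 [497. 438.]]
```

Projected link corners and horns match the picture to ~1 px. Lowering into the notches.

```bash
python3 -m pendant '[0,0,10,0,0.9,0,1,26,0,0.9,0,1,42,0,0.9,0,1,57,0,0.9,0,1,68,0,0.9,0,1,73,0,0.9,0,1,75,0,0.9,0,1,75,0,0.9]';python3 - <<'E'
from h import *
go(.464,-.3129,.0134,4.8)
s=snap('scene','s21',310,410,140,240,6)
E
```

```text
t: 22.05
tool_pos: [0.4653, -0.3129, 0.0194]
tool_rot: [0.999, 0.043, 0.008, -0.002]
contact_force: [-1.4, 0.3, -2.7]
gripper_width: 0.3
t 22.05 pos [ 0.4653 -0.3129  0.0194] yaw 4.88 tilt [ 0.016  0.005 -1.   ] F [-1.4  0.3 -2.7] w 0.3 q7 -1.06
shift mm [-1.3 -0.1  6. ] turn rad 0.001
```

View pics/s21.png

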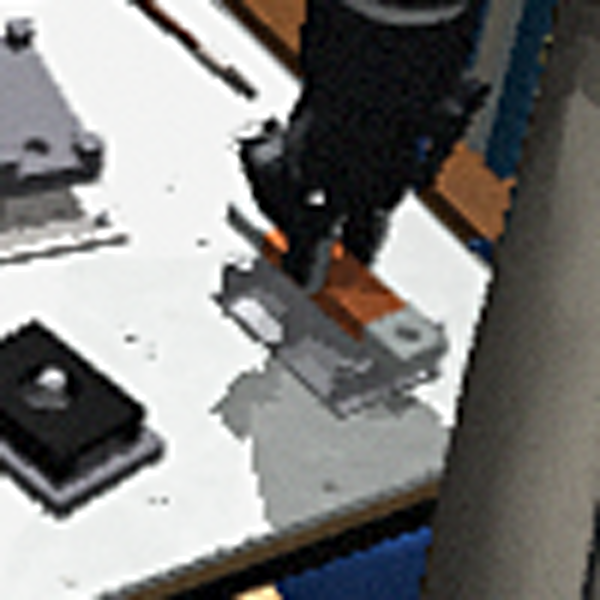

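The link is hovering between the horns. Final few millimetres, watching the force.

```bash
python3 -m pendant '[0,0,3,0,0.9,0,0,5,0,0.9,0,0,6,0,0.9,0,0,6,0,0.9]';python3 - <<'E'
from h import *
go(.464,-.3129,.0134,4.8)
E
```

```text
t: 22.5
tool_pos: [0.4655, -0.3131, 0.0138]
tool_rot: [0.999, 0.043, 0.008, -0.002]
contact_force: [0.3, -0.7, -2.3]
gripper_width: 0.303
t 22.5 pos [ 0.4655 -0.3131  0.0138] yaw 4.88 tilt [ 0.016  0.004 -1.   ] F [ 0.3 -0.7 -2.3] w 0.303 q7 -1.06
shift mm [-1.5 -0.3  0.3] turn rad 0.001
```

```bash
python3 -m pendant '[0,0,1,0,0.9,0,0,2,0,0.9,0,0,2,0,0.9]';python3 - <<'E'
from h import *
go(.464,-.3129,.0134,4.8)
E
```

```text
t: 22.8
tool_pos: [0.4656, -0.3131, 0.0133]
tool_rot: [0.999, 0.042, 0.008, -0.002]
contact_force: [-4.4, 3.3, 13.4]
gripper_width: 0.305
t 22.8 pos [ 0.4656 -0.3131  0.0133] yaw 4.86 tilt [ 0.016  0.004 -1.   ] F [-4.4  3.3 13.4] w 0.305 q7 -1.06
shift mm [-1.6 -0.4 -0.2] turn rad 0.001
```

Contact at the predicted height. Releasing and rising.

```bash
python3 -m pendant '[0,0,-0.5,0,0.3,0,0,-0.5,0,0,0,0,-0.5,0,-0.2,0,0,-0.5,0,-0.4,0,0,-10,0,-0.4,0,0,-30,0,-0.6,0,0,-65,0,-1,0,0,-105,0,-1,0,0,-115,0,-1,0,0,-115,0,-1]';python3 - <<'E'
from h import *
go(.637,-.234,.12,-10)
s=snap('scene','s22',280,410,110,240,5)
P=cloud(s)
t=snap('top','t22',270,410,110,250,5)
E
```

```text
t: 23.8
tool_pos: [0.465, -0.3145, 0.1306]
tool_rot: [0.999, 0.042, 0.01, -0.001]
contact_force: [-0.3, -0.3, -0.9]
gripper_width: 0.996
t 23.8 pos [ 0.465  -0.3145  0.1306] yaw 4.86 tilt [ 0.02   0.002 -1.   ] F [-0.3 -0.3 -0.9] w 0.996 q7 -1.04
shift mm [177.9 -65.6  14.3] turn rad 0.259
```

View pics/s22.png

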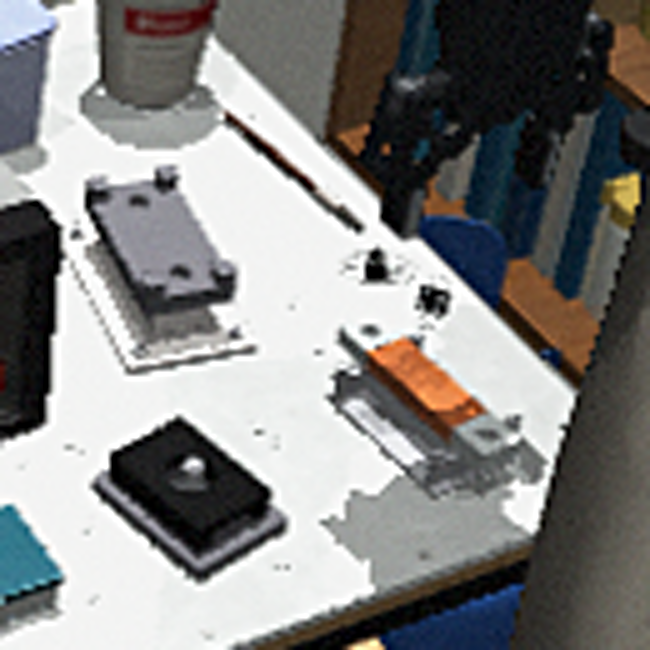

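View pics/t22.png

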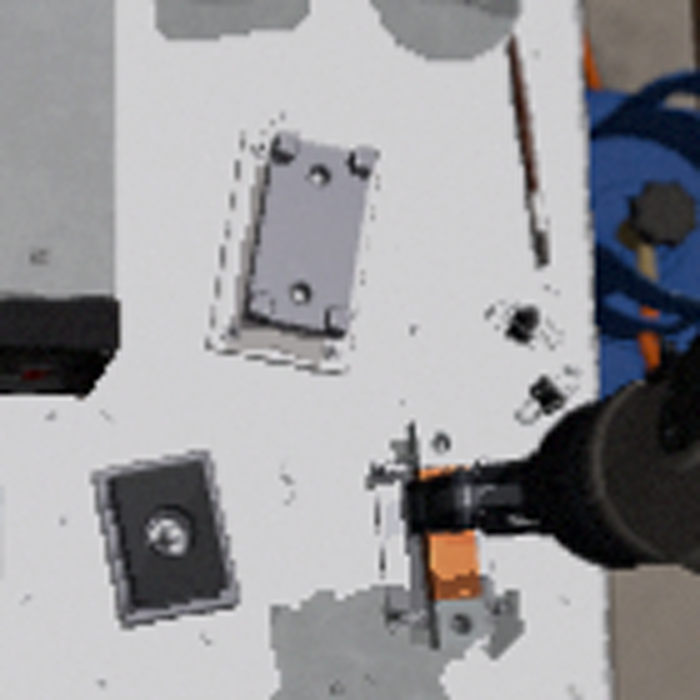

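Link lies in both notches; I'll verify once the arm is away. Measuring the lower mask from this top picture.

```bash
python3 - <<'E'
from h import *
t=load('t22.npz');P=cloud(t);q=P[130:185,310:355].reshape(-1,3)
for lo,hi in((.039,.06),(.036,.048),(.049,.06)):
    k=q[(q[:,2]>lo)&(q[:,2]<hi)];print(lo,len(k),[np.round(a,1) for a in cv2.minAreaRect((k[:,:2]*1000).astype(np.float32))])
q=P[195:245,340:380].reshape(-1,3)
for lo,hi in((.03,.04),(.024,.03)):
    k=q[(q[:,2]>lo)&(q[:,2]<hi)];print(lo,len(k),k.mean(0).round(4),[np.round(a,1) for a in cv2.minAreaRect((k[:,:2]*1000).astype(np.float32))])
E
```

```text
0.039 732 [array([ 632.8, -233.2]), array([ 59.4, 110.4]), np.float64(80.3)]
0.036 669 [array([ 632.8, -233.2]), array([ 59.4, 110.4]), np.float64(80.3)]
0.049 81 [array([ 633.2, -232.9]), array([ 56.8, 108.9]), np.float64(80.2)]
0.03 300 [ 0.4532 -0.3135  0.034 ] [array([ 459.7, -313.5]), array([127.5,  29.5]), np.float64(5.4)]
0.024 49 [ 0.4468 -0.3063  0.0274] [array([ 459.2, -313.2]), array([124.3,  63.7]), np.float64(6.0)]
```

Link: centre (0.4597, −0.3135), top at 0.034, yaw within 1°, so it is well placed. Lower mask at (0.633, −0.233), yaw −9.8°. Moving over it.

```bash
python3 -m pendant '[25,-9,0,0.04,-1,60,-22,2,0.1,-1,95,-35,4,0.15,-1,130,-48,8,0.2,-1,160,-59,20,0.24,-1,175,-65,36,0.259,-1,178,-66,52,0.259,-1,178,-66,59,0.259,-1,178,-66,59,0.259,-1]';python3 - <<'E'
from h import *
go(.638,-.2332,.008,-9.8)
s=snap('scene','s23',265,365,90,190,6)
tips(s,.633,-.234,.07,.13,.08)
E
```

```text
t: 24.8
tool_pos: [0.633, -0.233, 0.0692]
tool_rot: [0.996, -0.087, 0.005, -0.003]
contact_force: [0.9, -0.4, 0.7]
gripper_width: 0.998
t 24.8 pos [ 0.633  -0.233   0.0692] yaw -10.04 tilt [ 0.011  0.005 -1.   ] F [ 0.9 -0.4  0.7] w 0.998 q7 -1.51
shift mm [ 4.4 -0.3 61.2] turn rad -0.004
0.1 12 [ 0.61  -0.281  0.1  ] [ 0.635 -0.185  0.104]
0.105 19 [ 0.609 -0.289  0.105] [ 0.649 -0.178  0.11 ]
0.11 17 [ 0.608 -0.286  0.11 ] [ 0.635 -0.177  0.114]
0.115 18 [ 0.607 -0.286  0.115] [ 0.642 -0.177  0.12 ]
0.12 20 [ 0.608 -0.287  0.12 ] [ 0.636 -0.177  0.125]
0.125 12 [ 0.61  -0.285  0.125] [ 0.644 -0.177  0.13 ]
```

View pics/s23.png

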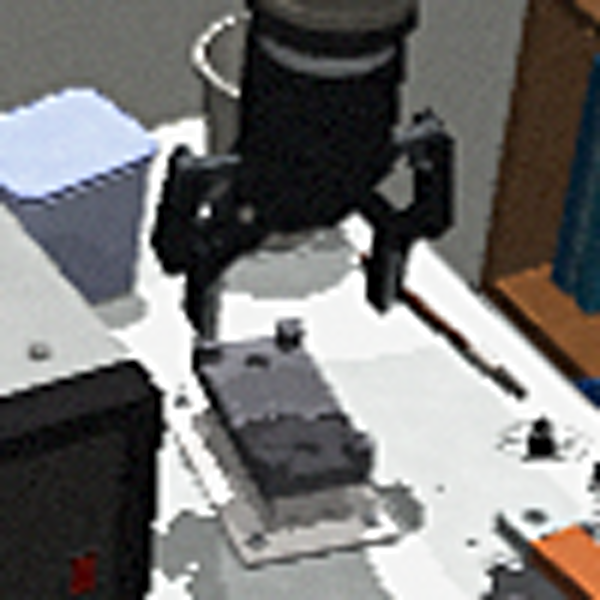

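Straddled and clear. Going down to the mask's edge height and closing.

```bash
python3 -m pendant '[2,0,15,0,-1,4,0,33,0,-1,4,0,50,0,-1,4,0,60,0,-1,4,0,63,0,-1,4,0,63,0,-0.7,4,0,63,0,-0.45,4,0,63,0,-0.3,4,0,63,0,-0.1,4,0,63,0,0.1,4,0,63,0,0.1,4,0,63,0,0.1]' 30;python3 - <<'E'
from h import *
go(.638,-.2332,.008,-9.8)
s=snap('scene','s24',265,365,100,200,6)
E
```

```text
t: 26.05
tool_pos: [0.6392, -0.234, 0.0085]
tool_rot: [0.996, -0.088, 0.007, -0.003]
contact_force: [-1.2, 0.1, 5.3]
gripper_width: 0.674
t 26.05 pos [ 0.6392 -0.234   0.0085] yaw -10.06 tilt [ 0.014  0.004 -1.   ] F [-1.2  0.1  5.3] w 0.674 q7 -1.52
shift mm [-1.3 -0.6  0.5] turn rad -0.005
```

View pics/s24.png

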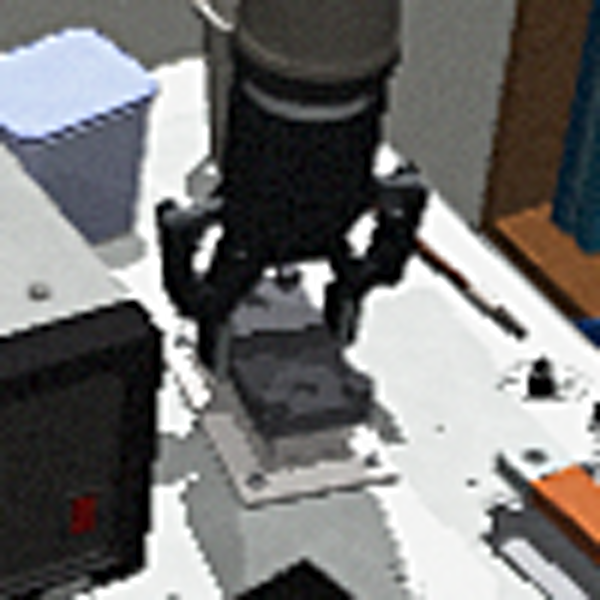

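Gripped at 57 mm. Lifting.

```bash
python3 -m pendant '[0,0,-4,0,0.2,0,0,-10,0,0.2,0,0,-18,0,0.2,0,0,-30,0,0.2,0,0,-46,0,0.2,0,0,-64,0,0.2,0,0,-82,0,0.2,0,0,-92,0,0.2,0,0,-92,0,0.2]' 40;python3 - <<'E'
from h import *
go(.452,-.235,.105,-8)
s=snap('scene','s25',265,365,80,200,5)
E
```

```text
t: 27.0
tool_pos: [0.6393, -0.2349, 0.1031]
tool_rot: [0.996, -0.088, 0.009, -0.002]
contact_force: [-0.5, -0.4, -1.2]
gripper_width: 0.67
t 27.0 pos [ 0.6393 -0.2349  0.1031] yaw -10.07 tilt [ 0.018  0.003 -1.   ] F [-0.5 -0.4 -1.2] w 0.67 q7 -1.51
shift mm [-184.3   32.8   -5.2] turn rad -0.036
```

View pics/s25.png

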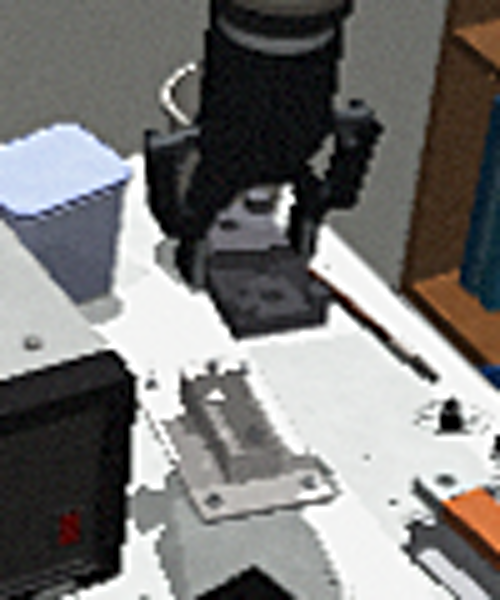

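Lower mask is clear of the dowels. Back toward the robot first.

```bash
python3 -m pendant '[-10,2,0,0,0.2,-32,6,-1,0,0.2,-57,10,-2,0,0.2,-83,15,-3,0,0.2,-109,20,-3,-0.01,0.2,-135,24,-4,-0.02,0.2,-160,29,-5,-0.03,0.2,-177,32,-5,-0.036,0.2,-184,33,-5,-0.036,0.2,-184,33,-5,-0.036,0.2]';python3 - <<'E'
from h import *
a=np.radians(-6.1)
go(.452,.12,.105,-6.1)
go(.457+.006*np.cos(a),.302+.006*np.sin(a),.105,-6.1)
E
```

```text
t: 28.05
tool_pos: [0.4499, -0.2349, 0.1032]
tool_rot: [0.997, -0.07, 0.007, -0.003]
contact_force: [-0.6, 0.6, -0.8]
gripper_width: 0.665
t 28.05 pos [ 0.4499 -0.2349  0.1032] yaw -8.06 tilt [ 0.014  0.004 -1.   ] F [-0.6  0.6 -0.8] w 0.665 q7 -1.38
shift mm [ -47.7 -351.7   -0.4] turn rad -0.034
t 28.05 pos [ 0.4499 -0.2349  0.1032] yaw -8.06 tilt [ 0.014  0.004 -1.   ] F [-0.6  0.6 -0.8] w 0.665 q7 -1.38
shift mm [-6.230e+01 -5.328e+02  5.000e-01] turn rad -0.034
```

```bash
python3 -m pendant '[-2,-12,0,0,0.2,-6,-40,0,0,0.2,-11,-75,0,0,0.2,-16,-112,0,0,0.2,-21,-150,0,0,0.2,-26,-188,0,0,0.2,-31,-226,0,-0.01,0.2,-36,-262,0,-0.02,0.2,-41,-298,0,-0.03,0.2,-45,-330,0,-0.034,0.2,-47,-347,0,-0.034,0.2,-48,-352,0,-0.034,0.2]';python3 - <<'E'
from h import *
a=np.radians(-6.1)
go(.457+.006*np.cos(a),.302+.006*np.sin(a),.105,-6.1)
s=snap('scene','s26',130,300,130,270,4)
E
```

```text
t: 29.25
tool_pos: [0.4518, 0.1243, 0.1047]
tool_rot: [0.999, -0.051, 0.007, -0.003]
contact_force: [0.3, -0.5, -1.3]
gripper_width: 0.669
t 29.25 pos [0.4518 0.1243 0.1047] yaw -5.82 tilt [ 0.015  0.006 -1.   ] F [ 0.3 -0.5 -1.3] w 0.669 q7 -2.18
shift mm [  -6.9 -177.2    0.9] turn rad 0.005
```

View pics/s26.png

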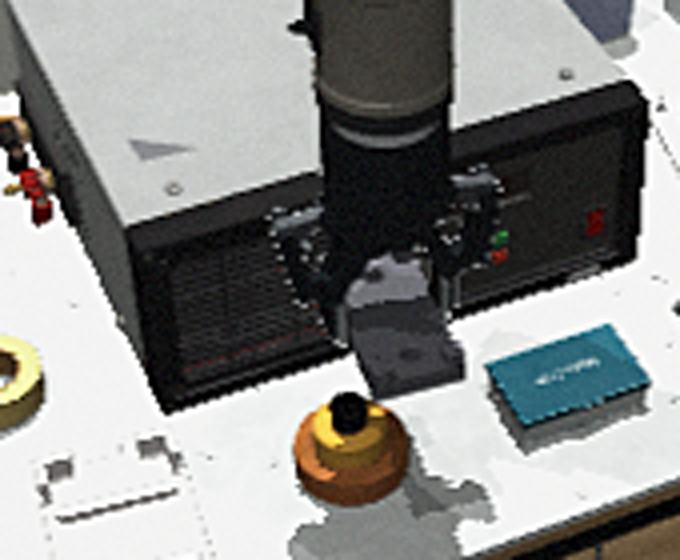

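The weight is untouched and the mask carried above it. Next over the tray.

```bash
python3 -m pendant '[-1,-12,0,0,0.2,-2,-35,0,0,0.2,-3,-62,0,0,0.2,-4,-90,0,0,0.2,-5,-118,0,0,0.2,-6,-145,0,0,0.2,-7,-165,0,0.005,0.2,-7,-175,0,0.005,0.2,-7,-177,0,0.005,0.2,-7,-177,0,0.005,0.2]';python3 - <<'E'
from h import *
go(.463,.3014,.04,-6.1)
s=snap('scene','s27',110,230,170,310,5)
f=lambda P:((proj(s,P)-[110,170]+.5)*5).round(0)
a=np.radians(-6.1);x=np.array([np.cos(a),np.sin(a)]);y=np.array([-x[1],x[0]]);c=np.array([.457,.302])
print('tray outer top',f([[*(c+i*.073*x+k*.047*y),.022] for i,k in((1,1),(1,-1),(-1,-1),(-1,1))]).tolist())
from station import arm
st=arm.read_state();p=st['tool_pos'][:2]-.006*x;z=st['tool_pos'][2]+.0215
print('mask bottom',f([[*(p+i*.055*x+k*.029*y),z] for i,k in((1,1),(1,-1),(-1,-1),(-1,1))]).tolist(),'top',f([[*(p+i*.055*x+k*.029*y),z+.024] for i,k in((1,1),(1,-1),(-1,-1),(-1,1))]).tolist())
E
```

```text
t: 30.3
tool_pos: [0.4629, 0.2992, 0.1055]
tool_rot: [0.999, -0.054, 0.007, -0.003]
contact_force: [0.5, -0.9, -1.1]
gripper_width: 0.671
t 30.3 pos [0.4629 0.2992 0.1055] yaw -6.22 tilt [ 0.014  0.004 -1.   ] F [ 0.5 -0.9 -1.1] w 0.671 q7 -2.51
shift mm [-1.1 -1.9 65.5] turn rad -0.002
tray outer top [[137.0, 368.0], [317.0, 324.0], [385.0, 534.0], [192.0, 587.0]]
mask bottom [[155.0, 239.0], [274.0, 211.0], [325.0, 372.0], [199.0, 403.0]] top [[148.0, 204.0], [268.0, 176.0], [320.0, 336.0], [192.0, 368.0]]
```

View pics/s27.png

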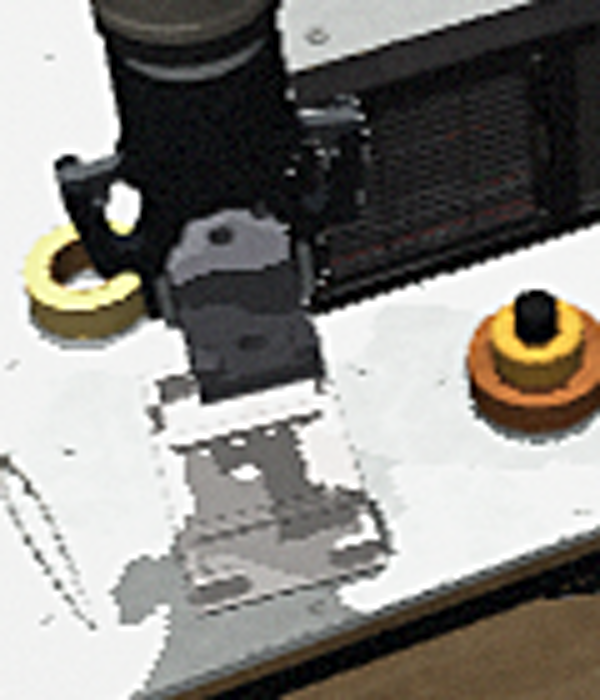

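Mask corners match prediction (325,378), (203,403). I'll check the tray position against the clearer earlier scene picture.

```bash
python3 - <<'E'
from h import *
s=load('s26.npz');
im=cv2.cvtColor(s['image'],cv2.COLOR_RGB2BGR)[220:305,125:200];F=8
im=cv2.resize(im,None,fx=F,fy=F,interpolation=cv2.INTER_CUBIC)
a=np.radians(-6.1);x=np.array([np.cos(a),np.sin(a)]);y=np.array([-x[1],x[0]]);c=np.array([.457,.302])
for hx,hy,z,col in((.073,.047,.022,(0,160,0)),(.065,.039,.022,(255,0,0)),(.073,.047,0,(0,0,255))):
    p=proj(s,[[*(c+i*hx*x+k*hy*y),z] for i,k in((1,1),(1,-1),(-1,-1),(-1,1))]);cv2.polylines(im,[((p-[125,220]+.5)*F).astype(int)],True,col,1)
cv2.imwrite('pics/tr26.png',im)
E
```

```text
(no output)
```

View pics/tr26.png

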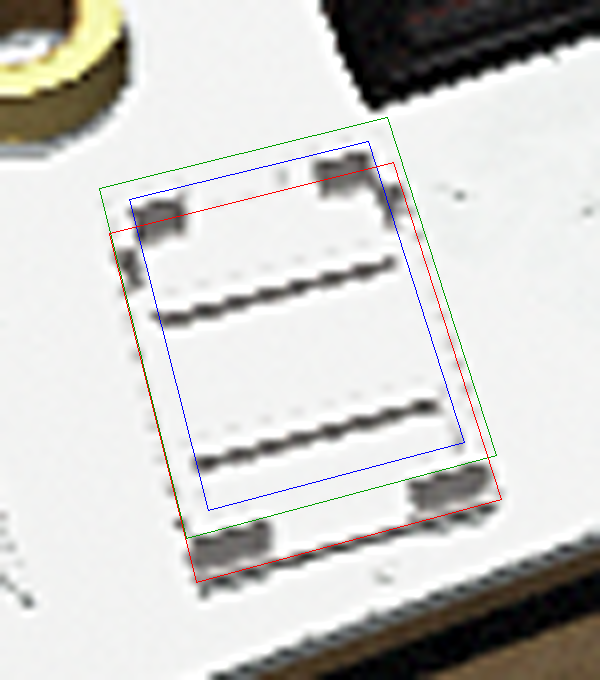

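Tray model agrees to ~1 px, with the same small bias as the other objects. Lowering.

```bash
python3 -m pendant '[-1,-1,12,0,0.2,-2,-2,30,0,0.2,-2,-2,48,0,0.2,-2,-2,66,0,0.2,-2,-2,82,0,0.2,-2,-2,95,0,0.2,-2,-2,103,0,0.2,-2,-2,107,0,0.2,-2,-2,107,0,0.2]';python3 - <<'E'
from h import *
go(.463,.3014,-.0095,-6.1)
s=snap('scene','s28',110,230,190,310,5)
E
```

```text
t: 31.25
tool_pos: [0.4626, 0.3011, -0.0018]
tool_rot: [0.998, -0.055, 0.007, -0.002]
contact_force: [-0.6, -0.5, -0.6]
gripper_width: 0.667
t 31.25 pos [ 0.4626  0.3011 -0.0018] yaw -6.26 tilt [ 0.014  0.004 -1.   ] F [-0.6 -0.5 -0.6] w 0.667 q7 -2.58
shift mm [ 0.2 -0.3  7.7] turn rad -0.003
```

View pics/s28.png

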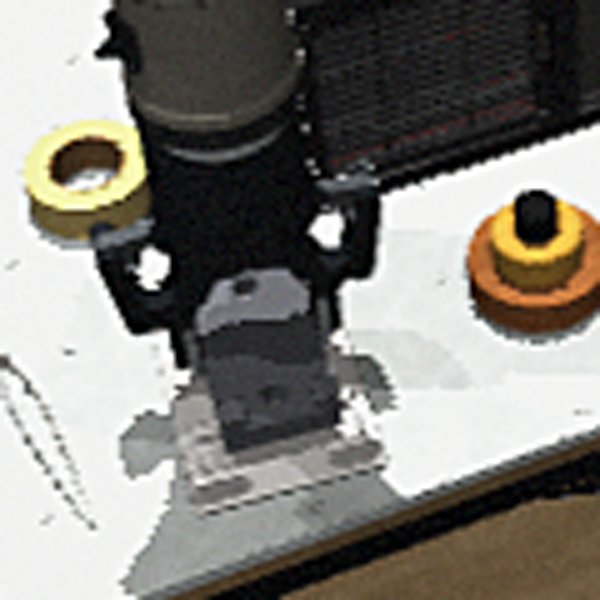

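The mask is centred between the near corner pieces. Last few millimetres.

```bash
python3 -m pendant '[0,0,3,0,0.2,0,0,6,0,0.2,0,0,7.5,0,0.2,0,0,8,0,0.2]';python3 - <<'E'
from h import *
go(.463,.3014,-.0095,-6.1)
E
```

```text
t: 31.7
tool_pos: [0.463, 0.3014, -0.0094]
tool_rot: [0.998, -0.055, 0.007, -0.002]
contact_force: [-0.7, -0.3, 2.1]
gripper_width: 0.665
t 31.7 pos [ 0.463   0.3014 -0.0094] yaw -6.26 tilt [ 0.014  0.004 -1.   ] F [-0.7 -0.3  2.1] w 0.665 q7 -2.59
shift mm [ 0.  -0.   0.1] turn rad -0.003
```

```bash
python3 -m pendant '[0,0,1,0,0.2,0,0,1,0,0.2,0,0,1,0,-0.4,0,0,1,0,-0.7,0,0,1,0,-0.9,0,0,0,0,-0.9,0,0,-12,0,-0.9,0,0,-40,0,-0.9,0,0,-80,0,-0.9,0,0,-125,0,-0.9,0,0,-135,0,-0.9]';python3 - <<'E'
from h import *
go(.44,-.08,.15,-6.1)
s=snap('scene','s29',110,230,190,310,5)
E
```

```text
t: 32.8
tool_pos: [0.4634, 0.3028, 0.1314]
tool_rot: [0.998, -0.055, 0.01, -0.005]
contact_force: [0.4, 0.7, 0.3]
gripper_width: 0.952
t 32.8 pos [0.4634 0.3028 0.1314] yaw -6.27 tilt [ 0.021  0.009 -1.   ] F [0.4 0.7 0.3] w 0.952 q7 -2.51
shift mm [ 18.9 382.9 -22.7] turn rad -0.003
```

View pics/s29.png

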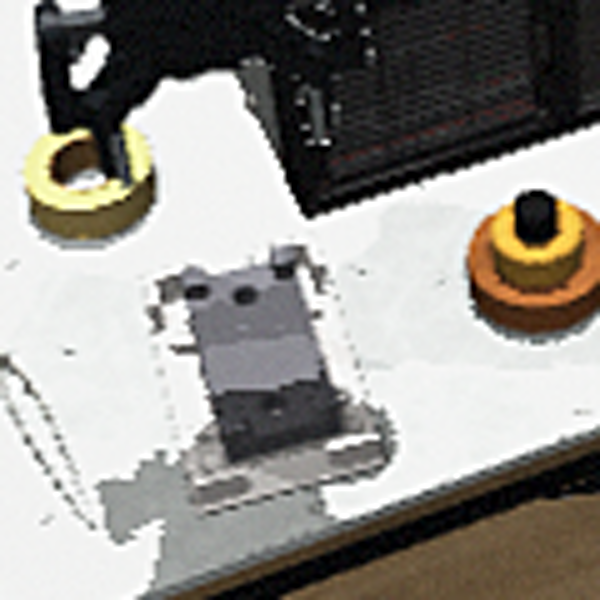

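Mask lies flat between the four corner pieces. Moving the arm off to check everything from above.

```bash
python3 -m pendant '[1,30,-20,0,-0.9,4,75,-23,0,-0.9,6,120,-23,0,-0.9,8,165,-23,0,-0.9,10,210,-23,0,-0.9,12,255,-23,0,-0.9,15,300,-23,0,-0.9,17,345,-23,0,-0.9,19,375,-23,0,-0.9,19,383,-23,0,-0.9]';python3 - <<'E'
from h import *
t=snap('top','t30',100,400,120,260,2.6)
P=cloud(t)
go(.44,-.08,.15,-6.1)
def r(n,b,lo,hi):
    x0,x1,y0,y1=b;q=P[y0:y1,x0:x1].reshape(-1,3);k=q[(q[:,2]>lo)&(q[:,2]<hi)]
    if len(k)>3:print(n,len(k),'z',np.median(k[:,2]).round(4),[np.round(a,1) for a in cv2.minAreaRect((k[:,:2]*1000).astype(np.float32))])
r('lower mask bed',(125,170,185,245),.0235,.031);r('lm stops',(125,170,185,245),.031,.042)
r('disc',(180,220,195,235),.036,.048);r('link',(340,380,195,245),.0315,.042);r('umask',(285,322,195,242),.022,.034);r('tin',(230,275,200,235),.014,.03)
E
```

```text
t: 33.85
tool_pos: [0.4385, -0.0841, 0.1491]
tool_rot: [0.998, -0.058, 0.009, -0.004]
contact_force: [-0.3, -0.5, -0.0]
gripper_width: 0.954
t 33.9 pos [ 0.4387 -0.0833  0.1492] yaw -6.55 tilt [ 0.019  0.008 -1.   ] F [ 0.5 -1.   0.4] w 0.948 q7 -1.65
shift mm [ 0.9 -3.5 -0.8] turn rad -0.008
lower mask bed 531 z 0.0255 [array([467.2, 292.6]), array([ 94.6, 162. ]), np.float64(83.5)]
lm stops 91 z 0.0348 [array([476. , 294.2]), array([ 75.9, 157.5]), np.float64(73.5)]
disc 163 z 0.0412 [array([459. , 150.8]), array([45.7, 45.5]), np.float64(3.9)]
link 379 z 0.034 [array([ 459.4, -312.8]), array([127.2,  30.1]), np.float64(5.0)]
tin 564 z 0.0222 [array([454.8,  -4.7]), array([63.6, 92.6]), np.float64(0.6)]
```

View pics/t30.png

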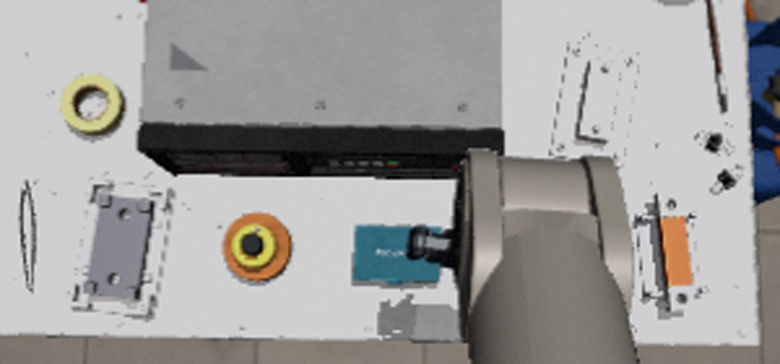

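All in place; the tin hasn't moved. The lower-mask rectangle includes noise, so I'll re-measure it by colour and close by.

```bash
python3 - <<'E'
from h import *
t=load('t30.npz');P=cloud(t);im=t['image'].astype(int);b=im[185:245,125:170]
z=P[185:245,125:170,2]
m=((b.max(2)<115)&(b[...,2]-b[...,0]>3)).astype(np.uint8)
k,l,st,ce=cv2.connectedComponentsWithStats(cv2.morphologyEx(m,cv2.MORPH_OPEN,np.ones((3,3))));i=1+np.argmax(st[1:,4]);v,u=np.nonzero(l==i)
Q=plane(t,u+125,v+185,.026)*1000;print(len(u),[np.round(a,1) for a in cv2.minAreaRect(Q[:,:2].astype(np.float32))],Q.mean(0).round(1),np.percentile(z[l==i],[5,50,95]).round(4))
# holes (12mm, on centreline)
crop=cv2.resize(cv2.convertScaleAbs(cv2.cvtColor(t['image'],cv2.COLOR_RGB2BGR)[183:247,120:175],alpha=1.8),None,fx=9,fy=9,interpolation=cv2.INTER_CUBIC);cv2.imwrite('pics/t30tray.png',crop)
E
```

```text
678 [array([456.4, 301.2]), array([ 58.1, 110. ]), np.float64(82.0)] [455.3 301.   26. ] [0.0218 0.0253 0.0338]
```

View pics/t30tray.png

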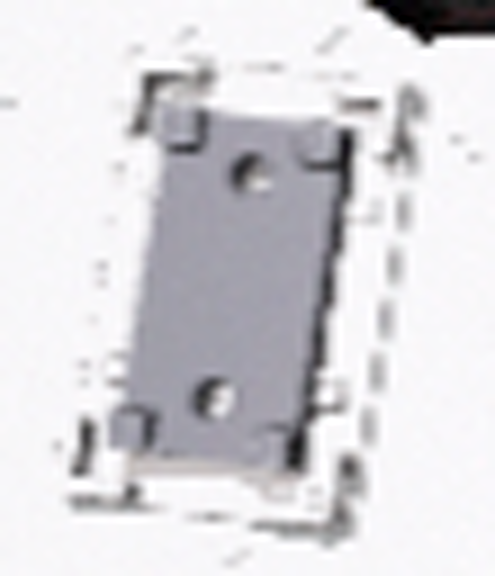

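Lower mask is centred at (0.456, 0.301) with its bed top at 0.025, flat between all four corner pieces. The upper mask is hidden by the arm now, but it was checked seated earlier. The arm touches nothing, so I'm handing in.

```bash
python3 - <<'E'
from h import *
s=snap('scene','s31',130,400,120,300,2.9)
from station import arm
print(arm.finish_job())
E
```

```text
the job is handed in; nothing more can be done
None
```

View pics/s31.png

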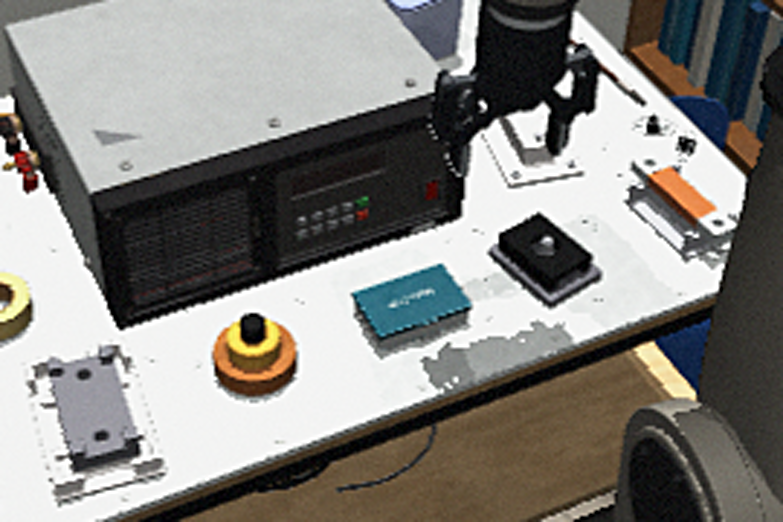

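I took the stack apart, set each of the four parts down in its place, and handed the job in at about 34 s; no verdict is reported.

In the last pictures every part stands upright, the tin is where it was, and the gripper is clear of everything.

| Part | Distance from its place | Height (measured / seated) |
|---|---|---|
| Contact weight | about 2 mm from the ring's centre | disc top 0.041 / 0.042 m |
| Upper mask | about 3 mm from the post | top 0.027 / 0.028 m |
| Link | about 1 mm from the cradle's centre, in both notches, yaw within 1° | top 0.034 / 0.035 m |
| Lower mask | about 1 mm from the tray's centre, yaw within 2° | bed top 0.025 / 0.026 m |

**Checks that disagreed:**
- **Fingertip height:** both cameras put the fingertips 16–30 mm above the reported TCP, depending on the opening, instead of 22 mm ahead of it. The part centre also sat about 5 mm back along tool x. I steered by the pictures and by contact force instead.
- **Scene camera:** it read about 1 pixel (2–3 mm) off from the top camera.
- **Lower mask by depth:** the depth rectangle at the tray was noisy (95 by 162 mm), so I took the lower mask's position from a colour mask, which matched its true size.
- **Upper mask, final look:** the arm hid it from the top camera. Its figures come from just after it was set down, and the final scene picture shows it still seated.

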